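# Cork a batch of bottles in the bottling press

### The arm

A 6-joint arm with a two-finger parallel gripper is mounted at the origin on a cart in front of the work surface, level with it; the furniture and walls round the work are solid. World frame = base frame: x ahead of the robot, y to its left, z up, the work surface at z = 0. Lengths are in m, angles in rad, forces in N, time in s.
With the tool pointing down it reaches from about 0.25 to 0.8 m from the base axis. Payload 3.9 kg.
Tool frame: the origin (TCP) lies midway between the tips of the shut fingers; the grasp point (between the pads) lies 19 mm behind it; z points along the fingers, y is the line along which they close (so a half turn about z gives the same grasp; the last joint's range is limited). The gripper opens to 85 mm and grips with 20 to 120 N. Pads are 22 mm wide; open, the fingers measure 114 mm over their backs; the gripper's body (76 mm by 85 mm) begins 54 mm behind the grasp point. The pads swing forward as they close: fully open they stand 13 mm farther back than shut.
Start: joints at [1.109, 0.26, -0.138, 1.173, 0, 1.571], TCP at [0.234, 0.47, 0.231] pointing down, gripper open.
Joint ranges: [-2.78, 2.78], [-0.83, 1.72], [-1.28, 1.37], [-1.9, 2.12], [-1.57, 1.48], [-3.14, 3.14]. Speed limits (rad/s): [2.57, 2.57, 3.14, 3.14, 3.14, 3.14].

### API

Orientations are given as a rotation vector (axis times angle).
In Python, from cell import env gives the robot as it stands.
- The arm moves only by the shell command python3 nudge.py 'ROWS'. ROWS is rows parted by semicolons, their numbers by spaces, 1 to 20 of them, each of 5 numbers: the opening from 0.0 (shut) to 1.0 (fully open), then dx, dy, dz in m, then a turn about the tool's z in rad; each row is the pose to reach, as a shift and turn from the pose commanded when the command began, along the tool's axes at that moment; what a row does not reach only later rows make up. A row lasts 1/10 s, in which the tool goes at most 0.05 m and 0.15 rad, less where a joint would pass 70% of its speed; a pose out of reach is approached as far as the arm can. The fingers move at their own pace and stop on an object; the grip force is fixed at half the most. Time passes only in rows, so rows that do not move let the fingers close. It prints the time, the measured TCP pose, the force, the opening and the grip force at its end.
- env.observe(): the state, without advancing time (a new reading comes with each control period).
- env.camera(name): name is "scene" or "top" or "wrist"; returns a dict with "pixels" (480x640x3 uint8, red, green, blue), "camera_matrix" (3x3 intrinsics, pixels), "k1" (the pictures are not rectified: a ray, as slopes to the right and down, at radius r is drawn at 1 + k1 r^2 times it, then the intrinsics apply), "rvec" (rotation vector, rad) and "tvec" (3), from world to camera coordinates, as OpenCV has them. Camera axes: x right, y down, z forward; pixel columns grow to the right and rows downward; lengths in m; the calibration is good to about 2 mm. A picture is of the moment at which its call begins. There is no depth.
- env.job_done(): hands the job in; it is judged then, once.
The state is a dict: "clock": time; "qpos": joint angles; "dq": joint speeds; "tau": joint torques, N m; "ee_pos": TCP position; "tool_rot": TCP orientation; "force": force on the tool from outside, world axes, zero at the start; "wrist_torque": the same for the moment, N m; "gripper_width": opening from 0.0 (shut) to 1.0 (fully open); "gripper_force": force on a finger pad.
Only numpy, scipy, OpenCV 4.12 (cv2) and the standard library are available. Lean on these libraries where they do the work, as an engineer would, in place of code of your own. Each camera call takes 0.05 s, during which the arm holds its last target. There are 200 camera calls.

### The job

Finish this batch of amber bottles: stand every bottle in its own nest of the bottling press, set a T-cork fully down into each neck, then swing the press's toggle clamp over until it locks, so that its pads press all the corks home together, and let go of it. Swing the clamp fully back open, then move the corked bottles to the white tray and leave them standing upright on it, still corked. Leave the other things on the worktop where they are.

Things in the scene. Friction and masses are not known exactly. Their poses are not given: they have to be found in the camera images.
- flask_a: Loose squat amber glass bottle, paper band, thick foot, 118 mm tall, about 0.26 kg; 2 or 3 of the three are there. Body 68 mm across up to 46 mm height, shoulder up to 86 mm, then a neck 32 mm across up to the rim; bore 24 mm across, 32 mm deep. Origin: centre of the underside, z up. Grip the neck from above about 106 mm over the origin; a cork in it leaves room for that.
- flask_a_rim (a point): Centre of that bottle's mouth, level with its rim, 118 mm above its origin, z up.
- flask_b: Loose squat amber glass bottle, paper band, thick foot, 118 mm tall, about 0.26 kg; 2 or 3 of the three are there. Body 68 mm across up to 46 mm height, shoulder up to 86 mm, then a neck 32 mm across up to the rim; bore 24 mm across, 32 mm deep. Origin: centre of the underside, z up. Grip the neck from above about 106 mm over the origin; a cork in it leaves room for that.
- flask_b_rim (a point): Centre of that bottle's mouth, level with its rim, 118 mm above its origin, z up.
- flask_c: Loose squat amber glass bottle, paper band, thick foot, 118 mm tall, about 0.26 kg; 2 or 3 of the three are there. Body 68 mm across up to 46 mm height, shoulder up to 86 mm, then a neck 32 mm across up to the rim; bore 24 mm across, 32 mm deep. Origin: centre of the underside, z up. Grip the neck from above about 106 mm over the origin; a cork in it leaves room for that.
- flask_c_rim (a point): Centre of that bottle's mouth, level with its rim, 118 mm above its origin, z up.
- stopper_a: Loose T-cork, 0.03 kg: wooden head 28 mm across and 26 mm high over a tapered cork plug 24 mm long, 20 mm across at the head and 15 mm at the tip. All four are alike, one or two are spare. Origin: centre of the head's underside, z up along the head; this underside lies on the bottle's rim when the cork is fully down. At the start they stick upright in the cork block; grip the head from above.
- stopper_b: Loose T-cork, 0.03 kg: wooden head 28 mm across and 26 mm high over a tapered cork plug 24 mm long, 20 mm across at the head and 15 mm at the tip. All four are alike, one or two are spare. Origin: centre of the head's underside, z up along the head; this underside lies on the bottle's rim when the cork is fully down. At the start they stick upright in the cork block; grip the head from above.
- stopper_c: Loose T-cork, 0.03 kg: wooden head 28 mm across and 26 mm high over a tapered cork plug 24 mm long, 20 mm across at the head and 15 mm at the tip. All four are alike, one or two are spare. Origin: centre of the head's underside, z up along the head; this underside lies on the bottle's rim when the cork is fully down. At the start they stick upright in the cork block; grip the head from above.
- stopper_d: Loose T-cork, 0.03 kg: wooden head 28 mm across and 26 mm high over a tapered cork plug 24 mm long, 20 mm across at the head and 15 mm at the tip. All four are alike, one or two are spare. Origin: centre of the head's underside, z up along the head; this underside lies on the bottle's rim when the cork is fully down. At the start they stick upright in the cork block; grip the head from above.
- press_nest0 (a point): Centre of the floor of nest 0 of the press, where a bottle's underside goes: a cork-lined round recess 76 mm across and 6 mm deep in the base board, 12 mm above the worktop. The nests are 85 mm apart along the press's x; axes as the press. Any bottle may stand in any nest.
- press_nest1 (a point): Centre of the floor of nest 1 of the press, where a bottle's underside goes: a cork-lined round recess 76 mm across and 6 mm deep in the base board, 12 mm above the worktop. The nests are 85 mm apart along the press's x; axes as the press. Any bottle may stand in any nest.
- press_nest2 (a point): Centre of the floor of nest 2 of the press, where a bottle's underside goes: a cork-lined round recess 76 mm across and 6 mm deep in the base board, 12 mm above the worktop. The nests are 85 mm apart along the press's x; axes as the press. Any bottle may stand in any nest.
- press: Bottling press, fixed: dark wooden board 290 x 200 x 18 mm with three nests in a row along its x at y = -55 mm; behind them a riser (62 x 74 mm, up to 123 mm) with a steel toggle clamp whose pivot lies at y = +70 mm, z = 175 mm. Its arm ends in a 215 mm cross bar with three sprung rubber pads. Open, arm and bar stand upright, 305 mm high. Origin: centre of the board's underside, z up.
- press_arm (a joint): Angle of the clamp's arm: 0 = fully open (upright, on its stop), about 1.65 = locked on the corks; in between it may stay where it is left. The pads meet the corks from 1.63 and press each with 5 to 9 N. Toggle link: dead centre comes about 20 mm of grip travel before the handle meets its stop; past it the handle stays there by itself. About 6 to 10 N at the grip closes or frees it.
- press_grip (a point): Middle of the handle's black T-grip: a round bar 17 mm across, 116 mm long, along the press's x; a 12 mm stem joins its middle, so take it from above 35 mm to either side, pads closing along the press's y, with a light grip (20 N), in which it turns and slides a little while the tool stays upright. Open, it lies behind the pivot (+y) at z = 132 mm; locked, above the pivot at z = 303 mm.
- press_pivot (a point): Pivot of the clamp's arm, fixed to the press, axes as the press. From here the grip's (y, z) in mm as the arm closes: arm 0.00 (112, -43); 0.34 (117, -12); 0.67 (115, 19); 0.98 (105, 48); 1.28 (88, 74); 1.56 (64, 94); 1.72 (34, 112); 1.68 (-4, 128) = its stop; with bottles in the press it settles there at about (0, 128). Opening goes the same way back.
- tray: White tray, fixed, 270 x 140 mm with a 5 mm thick floor and a rim 14 mm high, 5 mm thick. Origin: centre of its underside, x along its length, z up.
- cork_block: Wooden block, fixed, 56 x 174 x 34 mm, with four holes in its top in a row along its y, 46 mm apart, in which the T-corks stand with their heads on the block. Origin: centre of its underside, z up.
- ramekin: Small red dish, 69 mm across, 32 mm high; leave it alone. Origin: centre of its underside.
- kitchen_timer: Red and white kitchen timer, 66 mm across, 62 mm high; leave it alone. Origin: centre of its underside.
- tea_caddy: Square green tea caddy, 70 x 70 x 139 mm; leave it alone. Origin: centre of its underside.

How it is judged:
By the outcome, as a careful person would: the job done as asked, in the order asked, and still so for the second after the job is handed in, with the robot touching nothing.
Of flask_a, flask_b, flask_c only 2 to 3 are there at a start; the rules pass over those that are not, and their reading is None.
At some moment in a run one of flask_a, flask_b, flask_c may be knocked a few centimetres aside while the robot is not near it.
It also fails if it takes over 210 s, if anything falls off the work surface, if the arm or the gripper's body presses on something with over 40 N, if the wrist force passes 120 N, or if a joint passes its speed limit or range.

## Working session

There is one attempt and no reset: what is moved stays moved. The work goes in short steps, Python scripts to look and compute and a shell command to move; the robot and the scene stay as the last step left them, time stands still between calls to the robot, and variables do not carry over. Pictures are saved under pics/ and viewed, at most 14 in all, crops included, and the job is handed in when it is done.

```bash
ls; mkdir -p pics
python3 - <<'E'
from cell import env
import cv2
for n in ("top","scene"):
    c=env.camera(n); cv2.imwrite(f"pics/{n}0.png",c["pixels"][:,:,::-1])
    print(n,c["camera_matrix"],c["k1"],c["rvec"],c["tvec"])
print(env.observe())
E
```

```text
cell.py
nudge.py
pics
top [[439.04271736   0.         311.94684585]
 [  0.         439.04271736 235.07917708]
 [  0.           0.           1.        ]] -0.10431049770703 [ 2.13731404 -2.09034676  0.17154125] [-0.01738109  0.60404054  1.1141341 ]
scene [[598.98094699   0.         318.86337481]
 [  0.         598.98094699 232.18245171]
 [  0.           0.           1.        ]] -0.1863076373247369 [ 1.87567267 -0.85444963  0.54753596] [-0.39848746  0.29520165  0.90737749]
{'clock': 0.1, 'qpos': array([ 1.10898857e+00,  2.60632002e-01, -1.39232682e-01,  1.17271901e+00,
        2.54021078e-05,  1.57080784e+00]), 'dq': array([-0.00120734, -0.0016246 ,  0.00228862,  0.0015635 ,  0.00064667,
       -0.00189485]), 'tau': array([-7.03789883e-04, -4.06508803e+01,  2.54526848e+01,  1.00925422e-02,
       -4.07806397e-05,  1.86664874e-05]), 'ee_pos': array([0.23364093, 0.46945739, 0.23054377]), 'tool_rot': array([-7.18895157e-01, -3.05778702e+00,  2.72357204e-03]), 'force': array([ 0.37348715,  0.84962499, -0.29726452]), 'wrist_torque': array([ 0.00520959,  0.01409902, -0.04916399]), 'gripper_force': 0.0, 'gripper_width': 1.002094995929291}
```
View pics/top0.png

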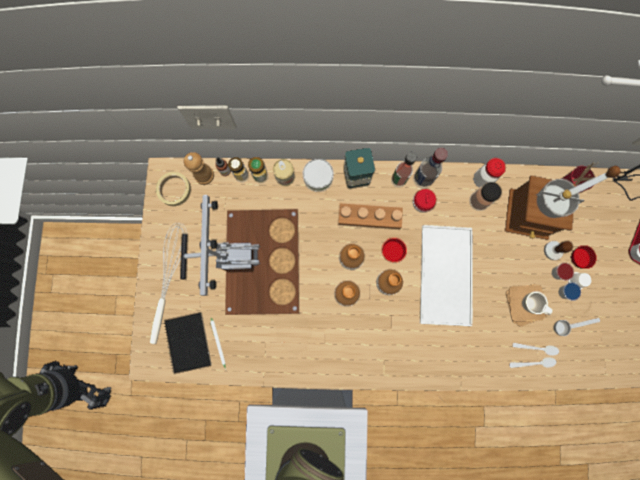

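View pics/scene0.png

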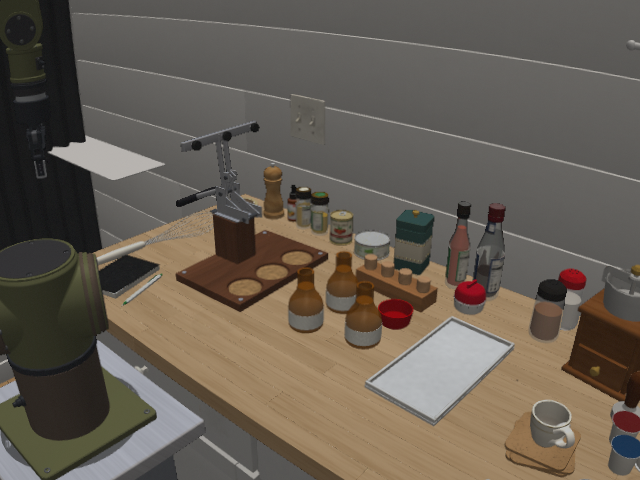

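The top view shows three bottles at about (352,256), (348,292) and (391,281). Nests are near (282,230/260/291), corks near (346–395,213), the tray is centred at (447,276) and the open grip bar is at (184,256). I'll enlarge this to measure it.

Create h.py:
```python
from cell import env
import cv2, numpy as np
from scipy.spatial.transform import Rotation as R
def pix2w(c,uv,z):
    K=c["camera_matrix"]; d=np.array([c["k1"],0,0,0,0.])
    n=cv2.undistortPoints(np.array([[uv]],float),K,d)[0,0]
    Rm=R.from_rotvec(c["rvec"]).as_matrix(); C=-Rm.T@c["tvec"]
    r=Rm.T@np.array([n[0],n[1],1]); return (C+r*(z-C[2])/r[2])
def w2pix(c,p):
    return cv2.projectPoints(np.array([p],float),np.array(c["rvec"],float),np.array(c["tvec"],float),c["camera_matrix"],np.array([c["k1"],0,0,0,0.]))[0][0,0]
def crop(c,name,x0,y0,w,h,s):
    cv2.imwrite(f"pics/{name}.png",cv2.resize(c["pixels"][y0:y0+h,x0:x0+w,::-1],None,fx=s,fy=s,interpolation=cv2.INTER_CUBIC))
def tool(target,dyaw=0):
    """shift in tool axes from current TCP to target"""
    o=env.observe(); M=R.from_rotvec(o["tool_rot"]).as_matrix()
    return M.T@(np.array(target)-o["ee_pos"]), M
```

Run:
```python
from h import *
c=env.camera("top"); 
crop(c,"a",170,185,260,150,3)
Rm=R.from_rotvec(c["rvec"]).as_matrix(); print("cam",-Rm.T@c["tvec"])
o=env.observe();print(R.from_rotvec(o["tool_rot"]).as_matrix().round(3))
```

```text
cam [ 0.38941432 -0.03327448  1.20569945]
[[-0.895  0.446 -0.001]
 [ 0.446  0.895 -0.001]
 [-0.    -0.002 -1.   ]]
```

View pics/a.png

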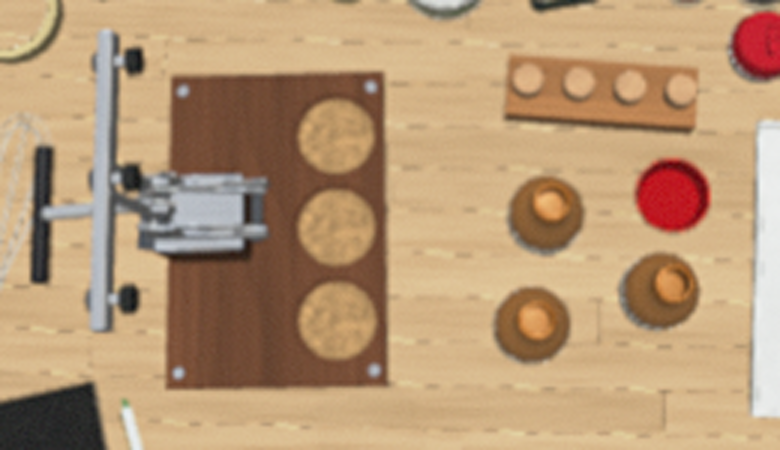

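Run:
```python
from h import *
c=env.camera("top")
def p(n,x,y,z): print(n,pix2w(c,(170+(x+.5)/3-.5,185+(y+.5)/3-.5),z).round(4)[:2])
for n,x,y,z in [("rimA",550,206,.118),("bodyA",545,214,.04),("rimB",536,323,.118),("bodyB",532,325,.04),("rimC",674,285,.118),("bodyC",660,290,.04),
 ("k0",528,79,.06),("k1",579,83,.06),("k2",630,87,.06),("k3",682,90,.06),("n0",336,135,.012),("n1",336,227,.012),("n2",338,320,.012),
 ("c1",173,76,.018),("c2",384,73,.018),("c3",386,385,.018),("c4",167,388,.018),("g1",43,147,.132),("g2",40,282,.132),("ram",673,195,.03)]: p(n,x,y,z)
for u,v in [(423,226),(472,228),(470,326),(421,323)]: print("tray",pix2w(c,(u,v),.014).round(4)[:2])
```

```text
rimA [ 0.5483 -0.1093]
bodyA [ 0.5524 -0.1103]
rimB [ 0.4511 -0.0986]
bodyB [ 0.4537 -0.0998]
rimC [ 0.4845 -0.2122]
bodyC [ 0.4867 -0.2126]
k0 [ 0.671  -0.0929]
k1 [ 0.6683 -0.1385]
k2 [ 0.6655 -0.184 ]
k3 [ 0.6637 -0.2306]
n0 [0.6261 0.0817]
n1 [0.5403 0.0785]
n2 [0.4557 0.0737]
c1 [0.6781 0.2362]
c2 [0.6845 0.0386]
c3 [0.3986 0.0283]
c4 [0.3904 0.2251]
g1 [0.5871 0.3177]
g2 [0.4735 0.3117]
ram [ 0.5734 -0.2264]
tray [ 0.644  -0.3107]
tray [ 0.6412 -0.4488]
tray [ 0.3722 -0.4337]
tray [ 0.3787 -0.3006]
```

```bash
cat >> h.py <<'E'
def plan(yaw,*wps):
    """print tool-frame shifts and tool-z turn so that tool y has world yaw `yaw`"""
    o=env.observe(); M=R.from_rotvec(o["tool_rot"]).as_matrix()
    t=-(yaw-np.arctan2(M[1,1],M[0,1])); t=(t+np.pi)%(2*np.pi)-np.pi
    print("clock",round(o["clock"],1),"ee",o["ee_pos"].round(4),"q6",o["qpos"][5].round(2),"turn",round(t,3),"tilt",M[:2,2].round(4))
    for w in wps: print(w,"->",(M.T@(np.array(w)-o["ee_pos"])).round(4))
def rims():
    """amber rim blobs in top view"""
    c=env.camera("top"); h=cv2.cvtColor(c["pixels"],cv2.COLOR_RGB2HSV)
    m=((h[...,0]<17)&(h[...,0]>5)&(h[...,1]>140)&(h[...,2]>155)).astype(np.uint8); 
    n,l,s,ce=cv2.connectedComponentsWithStats(m)
    for i in range(1,n):
        if s[i,4]>25 and 180<ce[i,0]<480 and 190<ce[i,1]<340: print("rim",ce[i].round(1),s[i,4],pix2w(c,ce[i],.118)[:2].round(4))
    return c
E
python3 - <<'E'
from h import *
rims()
plan(1.609,(.30,.05,.25),(.452,-.099,.21),(.452,-.099,.087))
E
```

```text
rim [385.  219.3] 122 [ 0.6372 -0.1899]
rim [369.9 216.2] 31 [ 0.6444 -0.1515]
rim [348.2 219.8] 68 [ 0.6339 -0.0965]
rim [353.1 251.9] 78 [ 0.552  -0.1095]
rim [393.5 279.4] 99 [ 0.485  -0.2103]
rim [348.2 291.3] 108 [ 0.4535 -0.0983]
clock 0.2 ee [0.2338 0.4697 0.2309] q6 1.57 turn -0.5 tilt [-0.0004 -0.0008]
(0.3, 0.05, 0.25) -> [-0.2463 -0.3463 -0.0188]
(0.452, -0.099, 0.21) -> [-0.4488 -0.4119  0.0213]
(0.452, -0.099, 0.087) -> [-0.4488 -0.4118  0.1443]
```

```bash
python3 nudge.py '1 -.12 -.17 -.01 -.25; 1 -.12 -.17 -.01 -.25;1 -.12 -.17 -.01 -.25;1 -.12 -.17 -.01 -.25;1 -.12 -.17 -.01 -.25;1 -.246 -.346 -.019 -.5;1 -.246 -.346 -.019 -.5;1 -.246 -.346 -.019 -.5;1 -.246 -.346 -.019 -.5;1 -.246 -.346 -.019 -.5;1 -.449 -.412 .02 -.5;1 -.449 -.412 .02 -.5;1 -.449 -.412 .02 -.5;1 -.449 -.412 .02 -.5;1 -.449 -.412 .02 -.5;1 -.449 -.412 .02 -.5;1 -.449 -.412 .02 -.5;1 -.449 -.412 .02 -.5'
python3 - <<'E'
from h import *
plan(1.609,(.452,-.099,.15),(.452,-.099,.087))
c=env.camera("wrist"); cv2.imwrite("pics/w1.png",c["pixels"][:,:,::-1])
print(w2pix(c,(.452,-.099,.118)))
rims()
E
```

```text
clock: 2.05
ee_pos: [0.4512, -0.0977, 0.2115]
tool_rot: [0.062, -3.14, -0.001]
force: [0.0, 0.1, 0.0]
gripper_width: 1.001
gripper_force: 0.0
clock 2.0 ee [ 0.4512 -0.0977  0.2115] q6 -0.25 turn 0.001 tilt [-0.0007  0.0005]
(0.452, -0.099, 0.15) -> [-0.0007 -0.0013  0.0615]
(0.452, -0.099, 0.087) -> [-0.0008 -0.0014  0.1245]
[314.12016143 247.06699965]
rim [389.  211.7] 27 [ 0.6572 -0.2002]
rim [377.2 222.2] 103 [ 0.6292 -0.1701]
rim [348.6 219.8] 67 [ 0.634  -0.0974]
rim [396.8 223.9] 26 [ 0.6258 -0.2199]
```

View pics/w1.png

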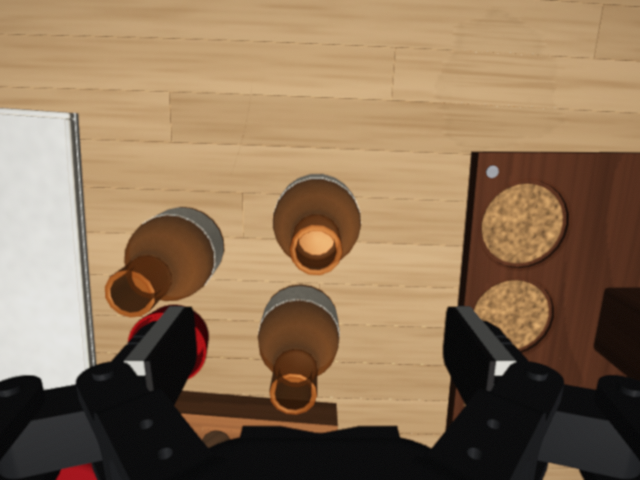

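The wrist view shows the rims at B (317,247), A (293,392) and C (131,289), with nests at (524,224) and (513,315).

Run:
```python
from h import *
c=env.camera("wrist")
for n,u,v,z in [("B",317,247,.118),("A",293,392,.118),("C",131,289,.118),("n2",524,224,.012),("n1",513,315,.012),("screw",492.5,171.5,.018)]: print(n,pix2w(c,(u,v),z).round(4))
```

```text
B [ 0.4524 -0.0974  0.118 ]
A [ 0.5519 -0.1094  0.118 ]
C [ 0.4835 -0.21    0.118 ]
n2 [0.4557 0.0781 0.012 ]
n1 [0.5398 0.0825 0.012 ]
screw [0.4124 0.042  0.018 ]
```

```bash
python3 nudge.py '1 -.001 0 .04 0;1 -.001 0 .07 0;1 -.001 0 .10 0;1 -.001 0 .124 0;1 -.001 0 .124 0;0 -.001 0 .124 0;0 -.001 0 .124 0;0 -.001 0 .124 0;0 -.001 0 .124 0;0 -.001 0 .124 0;0 -.001 0 .124 0;0 -.001 0 .124 0;0 -.001 0 .124 0;0 -.001 0 .11 0;0 -.001 0 .08 0;0 -.001 0 .05 0;0 -.001 0 .04 0;0 -.001 0 .04 0'
python3 - <<'E'
from h import *
plan(1.609,(.4555,.0755,.17),(.4555,.0755,.099))
E
```

```text
clock: 4.0
ee_pos: [0.4546, -0.0992, 0.1727]
tool_rot: [-0.06, 3.137, -0.001]
force: [0.7, -0.6, -2.9]
gripper_width: 0.364
gripper_force: 59.9
clock 4.0 ee [ 0.4546 -0.0992  0.1727] q6 -0.25 turn -0.0 tilt [ 0.0037 -0.0008]
(0.4555, 0.0755, 0.17) -> [-0.0075  0.1745  0.0026]
(0.4555, 0.0755, 0.099) -> [-0.0073  0.1746  0.0736]
```

```bash
python3 nudge.py '0 -.002 .03 0 0;0 -.003 .065 0 0;0 -.005 .1 0 0;0 -.006 .13 0 0;0 -.007 .16 0 0;0 -.007 .174 0 0;0 -.007 .174 .03 0;0 -.007 .174 .05 0;0 -.007 .174 .05 0;0 -.007 .174 .05 0'
python3 - <<'E'
from h import *
plan(1.609,(.4555,.0755,.099))
c=rims(); crop(c,"b",240,195,160,120,4)
E
```

```text
clock: 5.0
ee_pos: [0.4524, 0.0751, 0.1202]
tool_rot: [0.06, -3.138, 0.001]
force: [0.3, 1.2, -2.0]
gripper_width: 0.362
gripper_force: 60.3
clock 5.0 ee [0.4524 0.0751 0.1202] q6 0.13 turn -0.0 tilt [-0.0031 -0.0005]
(0.4555, 0.0755, 0.099) -> [-0.0032  0.0003  0.0212]
rim [379.8 219.2] 145 [ 0.6373 -0.1766]
rim [349.8 219.2] 78 [ 0.6357 -0.1006]
rim [353.6 251.7] 85 [ 0.5525 -0.1107]
rim [393.7 279.3] 103 [ 0.4855 -0.2106]
```

View pics/b.png

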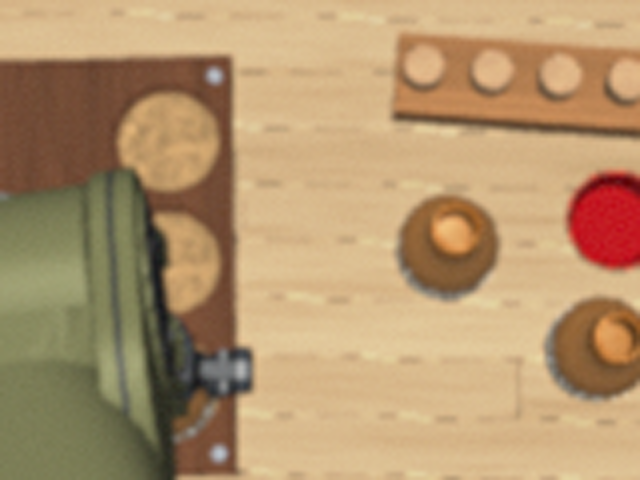

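```bash
python3 nudge.py '0 -.003 0 .005 0;0 -.003 0 .01 0;0 -.003 0 .01 0'
python3 - <<'E'
from h import *
plan(1.609,(.4555,.0755,.099))
E
```

```text
clock: 5.35
ee_pos: [0.4566, 0.0752, 0.111]
tool_rot: [0.06, -3.141, 0.0]
force: [-1.3, 0.3, -2.1]
gripper_width: 0.364
gripper_force: 60.3
clock 5.3 ee [0.4566 0.0752 0.111 ] q6 0.13 turn -0.0 tilt [-0.0003 -0.0001]
(0.4555, 0.0755, 0.099) -> [0.0011 0.0003 0.012 ]
```

```bash
python3 nudge.py '0 .001 0 .005 0;0 .001 0 .009 0;0 .001 0 .012 0;0 .001 0 .012 0;0 .001 0 .012 0'
python3 - <<'E'
from h import *
plan(1.609,(.4555,.0755,.099))
E
```

```text
clock: 5.85
ee_pos: [0.4558, 0.0752, 0.1008]
tool_rot: [-0.06, 3.14, -0.0]
force: [-4.1, -2.1, 12.3]
gripper_width: 0.363
gripper_force: 61.6
clock 5.8 ee [0.4558 0.0752 0.1008] q6 0.13 turn -0.0 tilt [ 0.0011 -0.0002]
(0.4555, 0.0755, 0.099) -> [0.0003 0.0003 0.0018]
```

```bash
python3 nudge.py '.8 0 0 0 0;.8 0 0 0 0;1 0 0 0 0;1 0 0 0 0;1 0 0 -.04 0;1 0 0 -.08 0;1 0 0 -.12 0;1 0 0 -.12 0;1 0 0 -.12 0;1 0 0 -.12 0'
python3 - <<'E'
from h import *
c=rims()
plan(1.609,(.552,-.1095,.20),(.552,-.1095,.087))
c=env.camera("wrist"); cv2.imwrite("pics/w2.png",c["pixels"][:,:,::-1])
E
```

```text
clock: 6.85
ee_pos: [0.4548, 0.0752, 0.2181]
tool_rot: [0.06, -3.139, 0.0]
force: [-0.3, -0.5, -0.9]
gripper_width: 1.004
gripper_force: 0.0
rim [377.6 218.9] 150 [ 0.6378 -0.1711]
rim [350.1 218.9] 95 [ 0.6365 -0.1014]
rim [353.3 251.9] 78 [ 0.552  -0.1099]
rim [393.7 279.3] 103 [ 0.4853 -0.2107]
clock 6.9 ee [0.4545 0.0752 0.2177] q6 0.13 turn -0.0 tilt [-0.0031 -0.0005]
(0.552, -0.1095, 0.2) -> [-0.0904 -0.1882  0.0175]
(0.552, -0.1095, 0.087) -> [-0.0908 -0.1882  0.1305]
```

View pics/w2.png

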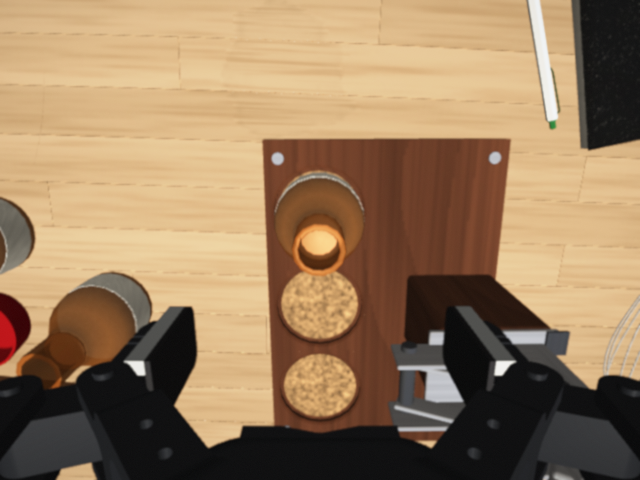

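Bottle B stands in the nest with its rim at (320,248). The free nests are at (320,305) and (320,385). Next I'll calibrate these and fetch A.

```bash
python3 - <<'E'
from h import *
c=env.camera("wrist")
for n,u,v,z in [("B",320,248,.130),("n1",320,305,.015),("n0",320,385,.015),("s1",277.5,158.5,.018),("s2",494.5,158,.018)]: print(n,pix2w(c,(u,v),z).round(4))
E
python3 nudge.py '1 -.09 -.188 0 0;1 -.09 -.188 0 0;1 -.09 -.188 0 0;1 -.09 -.188 0 0;1 -.09 -.188 0 0;1 -.09 -.188 .04 0;1 -.09 -.188 .06 0;1 -.09 -.188 .06 0;1 -.09 -.188 .06 0'
python3 - <<'E'
from h import *
plan(1.609,(.552,-.1095,.087))
E
```

```text
B [0.4537 0.0772 0.13  ]
n1 [0.5398 0.0806 0.015 ]
n0 [0.6221 0.0838 0.015 ]
s1 [0.4118 0.0413 0.018 ]
s2 [0.4044 0.2174 0.018 ]
clock: 7.9
ee_pos: [0.5521, -0.1086, 0.1589]
tool_rot: [0.061, -3.139, -0.001]
force: [1.4, -0.4, 0.2]
gripper_width: 1.005
gripper_force: 0.0
clock 7.9 ee [ 0.5521 -0.1086  0.1589] q6 -0.23 turn 0.0 tilt [-0.002   0.0005]
(0.552, -0.1095, 0.087) -> [-0.     -0.001   0.0719]
```

```bash
python3 nudge.py '1 0 -.001 .03 0;1 0 -.001 .06 0;1 0 -.001 .072 0;1 0 -.001 .072 0;1 0 -.001 .072 0;0 0 -.001 .072 0;0 0 -.001 .072 0;0 0 -.001 .072 0;0 0 -.001 .072 0;0 0 -.001 .072 0;0 0 -.001 .072 0;0 0 -.001 .072 0;0 0 -.001 .072 0;0 0 -.001 .06 0;0 0 -.001 .03 0;0 0 -.001 0 0;0 0 -.001 -.02 0;0 0 -.001 -.02 0;0 0 -.001 -.02 0;0 0 -.001 -.02 0'
python3 - <<'E'
from h import *
plan(1.609,(.5395,.0795,.112),(.624,.083,.112))
E
```

```text
clock: 9.9
ee_pos: [0.5513, -0.1097, 0.1775]
tool_rot: [0.06, -3.137, -0.001]
force: [0.4, 0.2, -3.5]
gripper_width: 0.36
gripper_force: 59.9
clock 9.9 ee [ 0.5513 -0.1097  0.1775] q6 -0.23 turn 0.0 tilt [-0.0036  0.0008]
(0.5395, 0.0795, 0.112) -> [0.0044 0.1895 0.0657]
(0.624, 0.083, 0.112) -> [-0.0802  0.1897  0.0654]
```

A goes to the far nest, n0.

```bash
python3 nudge.py '0 -.015 .035 0 0;0 -.03 .07 0 0;0 -.045 .105 0 0;0 -.06 .14 0 0;0 -.072 .17 0 0;0 -.0795 .1897 0 0;0 -.0795 .1897 0 0;0 -.0795 .1897 .03 0;0 -.0795 .1897 .055 0;0 -.0795 .1897 .065 0;0 -.0795 .1897 .065 0;0 -.0795 .1897 .065 0;0 -.0795 .1897 .065 0;0 -.0795 .1897 .065 0'
python3 - <<'E'
from h import *
plan(1.609,(.624,.083,.1))
E
```

```text
clock: 11.3
ee_pos: [0.6261, 0.0825, 0.1158]
tool_rot: [-0.06, 3.138, 0.0]
force: [0.8, -0.7, -3.9]
gripper_width: 0.359
gripper_force: 60.4
clock 11.3 ee [0.6261 0.0825 0.1158] q6 0.09 turn -0.0 tilt [0.0027 0.0003]
(0.624, 0.083, 0.1) -> [0.0021 0.0006 0.0158]
```

```bash
python3 nudge.py '0 .001 0 .005 0;0 .001 0 .009 0;0 .001 0 .012 0;0 .001 0 .0155 0;0 .001 0 .0155 0;0 .001 0 .0155 0'
```

```text
clock: 11.9
ee_pos: [0.6242, 0.0824, 0.1002]
tool_rot: [-0.06, 3.14, -0.0]
force: [-2.7, 0.1, 5.1]
gripper_width: 0.361
gripper_force: 61.0
```

```bash
python3 nudge.py '.8 0 0 0 0;.8 0 0 0 0;1 0 0 0 0;1 0 0 0 0;1 0 0 -.04 0;1 0 0 -.08 0;1 0 0 -.1 0;1 0 0 -.1 0;1 .15 -.287 -.1 0;1 .15 -.287 -.1 0;1 .15 -.287 -.1 0;1 .15 -.287 -.1 0;1 .15 -.287 -.1 0;1 .15 -.287 -.1 0;1 .15 -.287 -.1 0;1 .15 -.287 -.1 0;1 .15 -.287 -.1 0;1 .15 -.287 -.1 0;1 .15 -.287 -.1 0'
python3 - <<'E'
from h import *
c=rims()
plan(1.609,(.4845,-.2105,.087))
c=env.camera("wrist"); cv2.imwrite("pics/w3.png",c["pixels"][:,:,::-1]); print(w2pix(c,(.4845,-.2105,.118)))
E
```

```text
clock: 13.8
ee_pos: [0.4855, -0.2089, 0.1984]
tool_rot: [0.063, -3.141, -0.001]
force: [-0.3, 0.0, -0.5]
gripper_width: 1.002
gripper_force: 0.0
rim [277.4 221.2] 77 [0.6268 0.0833]
rim [381.3 222.2] 138 [ 0.6293 -0.1804]
rim [343.6 219.9] 28 [ 0.6336 -0.0849]
rim [277.3 287.5] 136 [0.4589 0.0769]
clock 13.8 ee [ 0.4855 -0.2089  0.1985] q6 -0.45 turn 0.002 tilt [-0.0003  0.0003]
(0.4845, -0.2105, 0.087) -> [ 0.0011 -0.0016  0.1115]
[313.46620811 250.29951493]
```

View pics/w3.png

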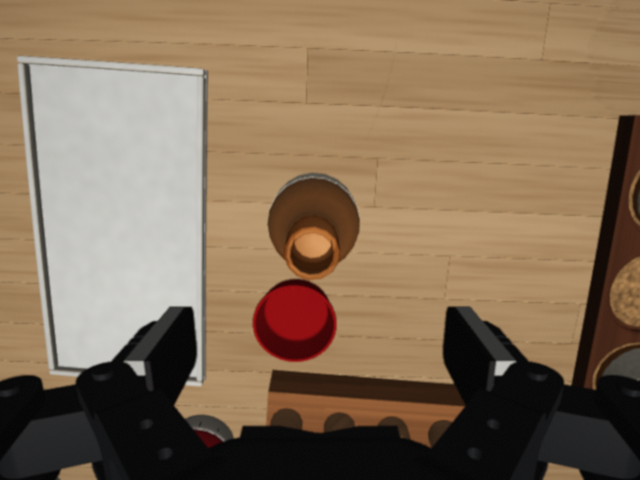

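C's rim is at (312,250), matching the prediction of (313,250), so I'll grasp it.

```bash
python3 nudge.py '1 .001 -.001 .04 0;1 .001 -.001 .08 0;1 .001 -.001 .1 0;1 .001 -.001 .111 0;1 .001 -.001 .111 0;1 .001 -.001 .111 0;0 .001 -.001 .111 0;0 .001 -.001 .111 0;0 .001 -.001 .111 0;0 .001 -.001 .111 0;0 .001 -.001 .111 0;0 .001 -.001 .111 0;0 .001 -.001 .111 0;0 .001 -.001 .08 0;0 .001 -.001 .04 0;0 .001 -.001 0 0;0 .001 -.001 -.03 0;0 .001 -.001 -.03 0;0 .001 -.001 -.03 0;0 .001 -.001 -.03 0'
python3 - <<'E'
from h import *
plan(1.609,(.54,.0795,.24),(.54,.0795,.116))
E
```

```text
clock: 15.9
ee_pos: [0.4827, -0.2104, 0.2266]
tool_rot: [0.06, -3.137, -0.003]
force: [0.3, 0.2, -3.7]
gripper_width: 0.364
gripper_force: 60.1
clock 15.9 ee [ 0.4827 -0.2104  0.2266] q6 -0.45 turn 0.0 tilt [-0.0039  0.0019]
(0.54, 0.0795, 0.24) -> [-0.0683  0.2875 -0.013 ]
(0.54, 0.0795, 0.116) -> [-0.0688  0.2872  0.111 ]
```

```bash
python3 nudge.py '0 -.01 .035 -.01 0;0 -.02 .07 -.02 0;0 -.03 .11 -.02 0;0 -.04 .15 -.02 0;0 -.05 .19 -.02 0;0 -.06 .23 -.02 0;0 -.066 .265 -.02 0;0 -.0685 .287 -.02 0;0 -.0685 .287 -.02 0;0 -.0685 .287 -.02 0;0 -.0685 .287 -.02 0'
python3 - <<'E'
from h import *
plan(1.609,(.54,.0795,.116),(.54,.0795,.1))
E
```

```text
clock: 17.0
ee_pos: [0.5408, 0.0775, 0.2476]
tool_rot: [0.059, -3.138, 0.001]
force: [-0.1, -1.4, -2.7]
gripper_width: 0.363
gripper_force: 60.4
clock 17.0 ee [0.5408 0.0775 0.2476] q6 0.11 turn -0.001 tilt [-0.0026 -0.0008]
(0.54, 0.0795, 0.116) -> [0.0003 0.0021 0.1316]
(0.54, 0.0795, 0.1) -> [0.0003 0.0021 0.1476]
```

```bash
python3 nudge.py '0 0 .001 .03 0;0 0 .001 .06 0;0 0 .001 .09 0;0 0 .001 .12 0;0 0 .001 .132 0;0 0 .001 .136 0;0 0 .001 .14 0;0 0 .001 .144 0;0 0 .001 .147 0;0 0 .001 .147 0;0 0 .001 .147 0'
```

```text
clock: 18.1
ee_pos: [0.5422, 0.0795, 0.1027]
tool_rot: [-0.06, 3.139, 0.0]
force: [0.2, 0.1, -2.5]
gripper_width: 0.367
gripper_force: 60.9
```

```bash
python3 nudge.py '0 .0 0 .002 0;0 .001 0 .0035 0;0 .001 0 .0035 0;.8 .001 0 .0035 0;1 .001 0 .0035 0;1 .001 0 .0035 0;1 .001 0 .0035 0;1 .001 0 -.03 0;1 0 0 -.07 0;1 0 0 -.1 0;1 0 0 -.1 0'
python3 - <<'E'
from h import *
c=env.camera("top"); print("caddy",[pix2w(c,p,z).round(3) for p,z in (((348,186),.0),((373,186),0),((347,155),.139),((372,176),.139))],"timer",pix2w(c,(425,200),.06).round(3))
plan(-.053,(.6665,-.184,.2),(.6665,-.184,.1))
E
```

```text
clock: 19.2
ee_pos: [0.5447, 0.0798, 0.2063]
tool_rot: [-0.06, 3.132, 0.002]
force: [0.0, 0.5, 0.6]
gripper_width: 0.998
gripper_force: 0.0
caddy [array([ 0.759, -0.102,  0.   ]), array([ 0.761, -0.173,  0.   ]), array([ 0.8  , -0.091,  0.139]), array([ 0.744, -0.155,  0.139])] timer [ 0.706 -0.307  0.06 ]
clock 19.2 ee [0.5434 0.0796 0.204 ] q6 0.11 turn 1.662 tilt [0.0051 0.0008]
(0.6665, -0.184, 0.2) -> [-0.1129 -0.2682  0.0044]
(0.6665, -0.184, 0.1) -> [-0.1124 -0.2682  0.1044]
```

```bash
python3 nudge.py '1 -.02 -.05 0 .15;1 -.04 -.1 0 .3;1 -.06 -.15 0 .45;1 -.08 -.2 0 .6;1 -.1 -.24 0 .75;1 -.113 -.268 0 .9;1 -.113 -.268 0 1.05;1 -.113 -.268 0 1.2;1 -.113 -.268 0 1.35;1 -.113 -.268 0 1.5;1 -.113 -.268 0 1.65;.8 -.113 -.268 .03 1.662;.7 -.113 -.268 .06 1.662;.7 -.113 -.268 .06 1.662;.7 -.113 -.268 .06 1.662;.7 -.113 -.268 .06 1.662;.7 -.113 -.268 .06 1.662'
python3 - <<'E'
from h import *
rims()
plan(-.053,(.666,-.184,.04))
c=env.camera("wrist"); cv2.imwrite("pics/w4.png",c["pixels"][:,:,::-1]); print([w2pix(c,p) for p in ((.666,-.184,.06),(.6685,-.1385,.06),(.6637,-.2306,.06))])
E
```

```text
clock: 20.95
ee_pos: [0.6659, -0.1844, 0.1436]
tool_rot: [2.278, 2.16, 0.003]
force: [1.2, 0.4, 0.1]
gripper_width: 0.698
gripper_force: 0.0
rim [277.6 221.3] 71 [0.6266 0.0827]
rim [348.4 219.4] 70 [ 0.6351 -0.0971]
rim [277.5 252.4] 92 [0.5468 0.0798]
rim [277.2 288.1] 124 [0.4575 0.0772]
clock 21.0 ee [ 0.6658 -0.1844  0.1435] q6 1.35 turn 0.0 tilt [ 0.0029 -0.0008]
(0.666, -0.184, 0.04) -> [ 5.000e-04 -1.000e-04  1.035e-01]
[array([319.89255951, 252.59071865]), array([320.04075398, 171.5298912 ]), array([320.19025299, 327.32652415])]
```

View pics/w4.png

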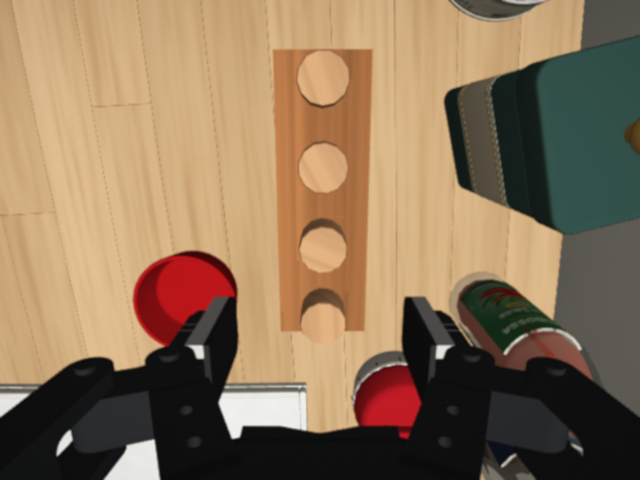

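```bash
python3 nudge.py '.7 .0015 .002 .04 0;.7 .0015 .002 .08 0;.7 .0015 .002 .1 0;.7 .0015 .002 .104 0;.7 .0015 .002 .104 0;0 .0015 .002 .104 0;0 .0015 .002 .104 0;0 .0015 .002 .104 0;0 .0015 .002 .104 0;0 .0015 .002 .104 0;0 .0015 .002 .104 0;0 .0015 .002 .08 0;0 .0015 .002 .04 0;0 .0015 .002 0 0;0 .0015 .002 -.04 0;0 .0015 .002 -.08 0;0 .0015 .002 -.08 0;0 .0015 .002 -.08 0'
python3 - <<'E'
from h import *
plan(-.053,(.54,.079,.22),(.54,.079,.17))
E
```

```text
clock: 22.85
ee_pos: [0.6677, -0.183, 0.2237]
tool_rot: [2.277, 2.16, 0.003]
force: [-0.1, -0.2, -0.6]
gripper_width: 0.303
gripper_force: 59.0
clock 22.9 ee [ 0.6677 -0.183   0.2237] q6 1.36 turn -0.0 tilt [ 0.0037 -0.001 ]
(0.54, 0.079, 0.22) -> [ 0.2549 -0.1414  0.003 ]
(0.54, 0.079, 0.17) -> [ 0.2549 -0.1416  0.053 ]
```

```bash
python3 nudge.py '0 .04 -.02 0 0;0 .08 -.04 0 0;0 .12 -.07 0 0;0 .16 -.09 0 0;0 .2 -.11 0 0;0 .24 -.13 0 0;0 .255 -.141 0 0;0 .255 -.141 0 0;0 .255 -.141 0 0;0 .255 -.141 0 0;0 .255 -.141 0 0;0 .255 -.141 0 0'
python3 - <<'E'
from h import *
plan(-.053,(.541,.0795,.135))
c=env.camera("wrist"); cv2.imwrite("pics/w5.png",c["pixels"][:,:,::-1]); print([w2pix(c,p) for p in ((.4555,.0755,.13),(.541,.0795,.13),(.6245,.0825,.13))])
E
```

```text
clock: 24.05
ee_pos: [0.5399, 0.0785, 0.2215]
tool_rot: [-2.281, -2.16, 0.0]
force: [-0.5, -0.4, -1.3]
gripper_width: 0.302
gripper_force: 59.1
clock 24.1 ee [0.5399 0.0785 0.2215] q6 1.77 turn -0.002 tilt [-0.0003 -0.0001]
(0.541, 0.0795, 0.135) -> [0.0011 0.0011 0.0865]
[array([178.22506331, 261.60908028]), array([321.84869   , 247.62086786]), array([464.83283779, 235.15122427])]
```

View pics/w5.png

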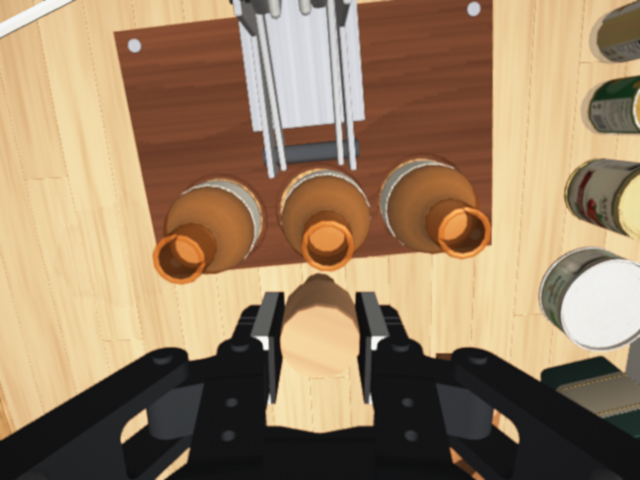

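Run:
```python
from h import *
c=env.camera("wrist"); e=env.observe()["ee_pos"]
print("tip",w2pix(c,e-[0,0,.0295]),"headtop",w2pix(c,e+[0,0,.0205]))
for u,v in ((180,256),(327.5,244),(465,231)): print(pix2w(c,(u,v),.13).round(4))
```

```text
tip [319.84844771 288.94264229] headtop [319.7365319  346.19052726]
[0.457 0.079 0.13 ]
[0.5444 0.0816 0.13  ]
[0.6245 0.0851 0.13  ]
```

```bash
python3 nudge.py '0 .001 .0032 .03 0;0 .001 .0032 .05 0;0 .001 .0032 .05 0;0 .001 .0032 .055 0;0 .001 .0032 .06 0;0 .001 .0032 .065 0;0 .001 .0032 .07 0;0 .001 .0032 .075 0;0 .001 .0032 .08 0;0 .001 .0032 .083 0;0 .001 .0032 .086 0;0 .001 .0032 .086 0'
```

```text
clock: 25.35
ee_pos: [0.5428, 0.0802, 0.1362]
tool_rot: [2.279, 2.162, 0.001]
force: [-0.4, -0.7, 2.7]
gripper_width: 0.306
gripper_force: 59.1
```

```bash
python3 nudge.py '0 0 0 .001 0;0 0 0 .002 0;0 0 0 .002 0;0 0 0 .002 0'
```

```text
clock: 25.75
ee_pos: [0.543, 0.0802, 0.1361]
tool_rot: [2.279, 2.161, 0.003]
force: [-4.4, -0.9, 14.4]
gripper_width: 0.298
gripper_force: 60.5
```

```bash
python3 nudge.py '.6 0 0 -.002 0;.6 0 0 -.002 0;.65 0 0 -.002 0;.7 0 0 -.002 0;.7 0 0 -.04 0;.7 0 0 -.07 0;.7 -.05 .03 -.07 0;.7 -.09 .06 -.07 0;.7 -.13 .09 -.07 0;.7 -.17 .12 -.07 0;.7 -.2095 .137 -.07 0;.7 -.2095 .137 -.07 0;.7 -.2095 .137 -.02 0;.7 -.2095 .137 .02 0;.7 -.2095 .137 .05 0;.7 -.2095 .137 .06 0;.7 -.2095 .137 .06 0;.7 -.2095 .137 .06 0'
python3 - <<'E'
from h import *
plan(-.053,(.6694,-.137,.04)); rims()
E
```

```text
clock: 27.55
ee_pos: [0.6695, -0.1362, 0.0753]
tool_rot: [2.278, 2.161, 0.002]
force: [0.6, 0.8, 0.7]
gripper_width: 0.699
gripper_force: 0.0
clock 27.6 ee [ 0.6695 -0.1362  0.0753] q6 1.42 turn 0.0 tilt [ 0.0021 -0.0004]
(0.6694, -0.137, 0.04) -> [-0.0008 -0.0002  0.0353]
rim [276.2 222. ] 75 [0.6248 0.0862]
rim [277.3 288. ] 130 [0.4577 0.077 ]
```

```bash
python3 nudge.py '.7 -.001 0 .025 0;.7 -.001 0 .0355 0;.7 -.001 0 .0355 0;0 -.001 0 .0355 0;0 -.001 0 .0355 0;0 -.001 0 .0355 0;0 -.001 0 .0355 0;0 -.001 0 .0355 0;0 -.001 0 .0355 0;0 -.001 0 0 0;0 -.001 0 -.05 0;0 -.001 0 -.1 0;0 -.001 0 -.14 0;0 .04 -.01 -.14 0;0 .09 -.02 -.14 0;0 .13 -.035 -.14 0;0 .17 -.05 -.14 0;0 .2 -.055 -.14 0;0 .2163 -.057 -.14 0;0 .2163 -.057 -.14 0'; python3 nudge.py '0 0 0 0 0;0 0 0 0 0'
python3 - <<'E'
from h import *
plan(-.053,(.624,.0825,.1355))
E
```

```text
clock: 29.6
ee_pos: [0.6229, 0.0845, 0.2138]
tool_rot: [2.276, 2.165, 0.0]
force: [0.3, -0.2, -0.3]
gripper_width: 0.304
gripper_force: 60.5
clock: 29.8
ee_pos: [0.6234, 0.0812, 0.2136]
tool_rot: [2.281, 2.159, -0.001]
force: [-0.2, -0.1, -0.1]
gripper_width: 0.302
gripper_force: 60.5
clock 29.8 ee [0.6234 0.0812 0.2136] q6 1.76 turn -0.002 tilt [-0.     -0.0007]
(0.624, 0.0825, 0.1355) -> [0.0014 0.0005 0.0781]
```

```bash
python3 nudge.py '0 .0012 .0005 .02 0;0 .0012 .0005 .04 0;0 .0012 .0005 .045 0;0 .0012 .0005 .05 0;0 .0012 .0005 .055 0;0 .0012 .0005 .06 0;0 .0012 .0005 .065 0;0 .0012 .0005 .07 0;0 .0012 .0005 .075 0;0 .0012 .0005 .078 0;0 .0012 .0005 .08 0;0 .0012 .0005 .08 0;0 .0012 .0005 .08 0'
```

```text
clock: 31.1
ee_pos: [0.6238, 0.084, 0.1359]
tool_rot: [2.279, 2.161, 0.002]
force: [-3.5, -0.7, 10.1]
gripper_width: 0.304
gripper_force: 61.5
```

```bash
python3 nudge.py '.6 0 0 -.002 0;.6 0 0 -.002 0;.65 0 0 -.002 0;.7 0 0 -.002 0;.7 0 0 -.04 0;.7 0 0 -.07 0;.7 -.05 .01 -.07 0;.7 -.1 .02 -.07 0;.7 -.15 .03 -.07 0;.7 -.2 .04 -.07 0;.7 -.25 .05 -.07 0;.7 -.29 .057 -.07 0;.7 -.3094 .057 -.07 0;.7 -.3094 .057 -.02 0;.7 -.3094 .057 .02 0;.7 -.3094 .057 .05 0;.7 -.3094 .057 .06 0;.7 -.3094 .057 .06 0;.7 -.3094 .057 .06 0'
python3 - <<'E'
from h import *
plan(-.053,(.6645,-.229,.04)); rims()
E
```

```text
clock: 33.0
ee_pos: [0.6652, -0.2281, 0.0754]
tool_rot: [2.278, 2.161, 0.002]
force: [-0.5, -0.9, 0.5]
gripper_width: 0.699
gripper_force: 0.0
clock 33.0 ee [ 0.6652 -0.2281  0.0754] q6 1.29 turn 0.0 tilt [ 0.0022 -0.0007]
(0.6645, -0.229, 0.04) -> [-0.001  -0.0008  0.0354]
rim [353.2 218.6] 81 [ 0.6373 -0.1091]
rim [376.9 220.3] 73 [ 0.6342 -0.1692]
rim [274.7 225.8] 31 [0.6148 0.0895]
rim [277.4 287.3] 149 [0.4593 0.0768]
```

```bash
python3 nudge.py '.7 -.001 0 .025 0;.7 -.001 0 .0355 0;.7 -.001 0 .0355 0;0 -.001 0 .0355 0;0 -.001 0 .0355 0;0 -.001 0 .0355 0;0 -.001 0 .0355 0;0 -.001 0 .0355 0;0 -.001 0 .0355 0;0 -.001 0 0 0;0 -.001 0 -.05 0;0 -.001 0 -.1 0;0 -.001 0 -.14 0;0 .03 -.025 -.14 0;0 .07 -.055 -.14 0;0 .11 -.085 -.14 0;0 .15 -.115 -.14 0;0 .18 -.14 -.14 0;0 .21 -.165 -.14 0;0 .24 -.185 -.14 0'; python3 nudge.py '0 .03 -.022 0 0;0 .053 -.039 0 0;0 .053 -.039 0 0;0 .053 -.039 0 0;0 .053 -.039 0 0;0 .053 -.039 0 0;0 .053 -.039 0 0'
python3 - <<'E'
from h import *
plan(-.053,(.4565,.0763,.1355))
c=env.camera("wrist"); cv2.imwrite("pics/w6.png",c["pixels"][:,:,::-1])
e=env.observe()["ee_pos"];print("tip",w2pix(c,e-[0,0,.0295]),"rim",w2pix(c,(.4565,.0763,.13)))
E
```

```text
clock: 35.05
ee_pos: [0.4901, 0.0225, 0.2138]
tool_rot: [-2.279, -2.161, 0.001]
force: [0.7, 0.2, -1.2]
gripper_width: 0.305
gripper_force: 60.0
clock: 35.75
ee_pos: [0.4564, 0.0757, 0.2137]
tool_rot: [2.281, 2.16, -0.0]
force: [-0.2, -1.2, 0.4]
gripper_width: 0.303
gripper_force: 60.0
clock 35.8 ee [0.4564 0.0757 0.2137] q6 1.79 turn -0.001 tilt [-0.0001 -0.0002]
(0.4565, 0.0763, 0.1355) -> [0.0006 0.0001 0.0782]
tip [319.78972049 289.03929662] rim [320.08508698 252.29406903]
```

View pics/w6.png

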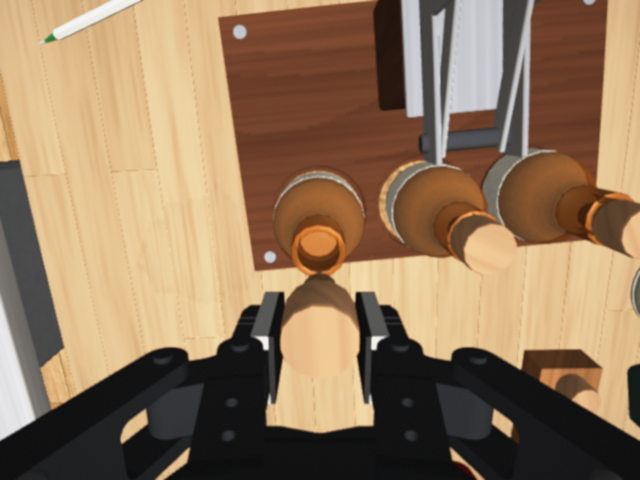

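Rim at (319,248), in line with the cork, and the other two bottles are corked. I'll insert this one.

```bash
python3 nudge.py '0 .0005 0 .02 0;0 .0005 0 .04 0;0 .0005 0 .045 0;0 .0005 0 .05 0;0 .0005 0 .055 0;0 .0005 0 .06 0;0 .0005 0 .065 0;0 .0005 0 .07 0;0 .0005 0 .075 0;0 .0005 0 .078 0;0 .0005 0 .08 0;0 .0005 0 .08 0;0 .0005 0 .08 0'
```

```text
clock: 37.1
ee_pos: [0.4563, 0.077, 0.1358]
tool_rot: [2.279, 2.161, 0.003]
force: [-4.9, -0.6, 15.9]
gripper_width: 0.306
gripper_force: 61.8
```

```bash
python3 nudge.py '.6 0 0 -.002 0;.6 0 0 -.002 0;.65 0 0 -.002 0;.7 0 0 -.002 0;.7 0 0 -.04 0;.7 0 0 -.08 0;.7 0 0 -.12 0;.7 0 0 -.12 0;.7 0 0 -.12 0'
python3 - <<'E'
from h import *
c=env.camera("top")
for p in ((205,195),(203.3,295)): print("bar",pix2w(c,p,.295).round(3))
plan(1.609,(.34,.08,.26),(.34,.313,.26),(.496,.313,.2),(.496,.313,.113))
E
```

```text
clock: 38.0
ee_pos: [0.4566, 0.077, 0.2543]
tool_rot: [2.279, 2.161, 0.003]
force: [-1.2, -0.3, 0.0]
gripper_width: 0.7
gripper_force: 0.0
bar [0.644 0.225 0.295]
bar [0.428 0.214 0.295]
clock 38.0 ee [0.4557 0.0768 0.2531] q6 1.79 turn -1.662 tilt [-0.0008 -0.0001]
(0.34, 0.08, 0.26) -> [-0.003  -0.1157 -0.0068]
(0.34, 0.313, 0.26) -> [ 0.2297 -0.128  -0.0068]
(0.496, 0.313, 0.2) -> [0.238  0.0278 0.0531]
(0.496, 0.313, 0.113) -> [0.238  0.0279 0.1401]
```

```bash
python3 nudge.py '.7 0 -.05 0 0;.7 0 -.1 -.02 -.15;.7 0 -.12 -.03 -.3;.7 .04 -.125 -.03 -.45;.7 .08 -.125 -.03 -.6;.7 .12 -.128 -.03 -.75;.7 .16 -.128 -.03 -.9;.7 .2 -.128 -.03 -1.05;.7 .23 -.128 -.03 -1.2;.7 .23 -.128 -.03 -1.35;.7 .23 -.128 -.03 -1.5;.7 .23 -.128 -.03 -1.662;.7 .23 -.08 -.03 -1.662;.7 .234 -.03 -.03 -1.662;.7 .238 .01 -.03 -1.662;.7 .238 .028 -.03 -1.662;.7 .238 .028 -.03 -1.662;.7 .238 .028 -.03 -1.662;.7 .238 .028 -.03 -1.662'
cat >> h.py <<'E'
def combo(name):
    s=env.camera("scene")["pixels"][40:340,60:460]; t=env.camera("top")["pixels"][180:340,160:480]; w=env.camera("wrist")["pixels"]
    out=np.zeros((600,800,3),np.uint8); out[:300,:400]=s; out[:300,400:]=cv2.resize(w,(400,300)); out[300:,:]=cv2.resize(t,(600,300)).repeat(1,0)[:, :600].copy() if 0 else cv2.copyMakeBorder(cv2.resize(t,(600,300)),0,0,0,200,cv2.BORDER_CONSTANT)
    cv2.imwrite(f"pics/{name}.png",out[:,:,::-1])
E
python3 - <<'E'
from h import *
plan(1.609,(.496,.313,.113)); combo("c1"); print(env.observe()["qpos"].round(3))
E
```

```text
clock: 39.95
ee_pos: [0.495, 0.3128, 0.2829]
tool_rot: [0.061, -3.139, 0.002]
force: [0.2, 0.6, -0.1]
gripper_width: 0.7
gripper_force: 0.0
clock 40.0 ee [0.495  0.3128 0.2829] q6 0.52 turn 0.001 tilt [-0.0023 -0.0011]
(0.496, 0.313, 0.113) -> [-0.0014  0.0004  0.1699]
[0.564 0.353 0.134 1.351 0.    0.524]
```

View pics/c1.png

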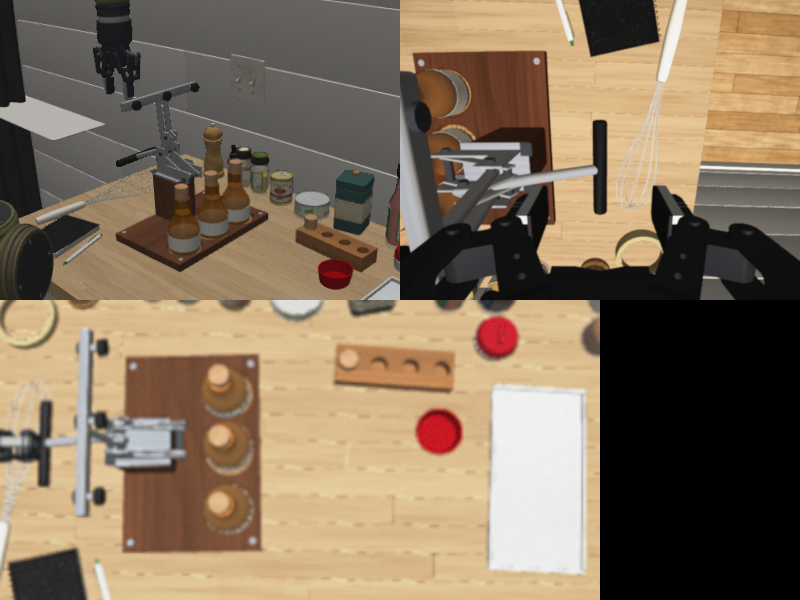

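The scene shows all three bottles corked and the forearm well above the bar. In the wrist view the grip bar runs from (400,244) to (400,426).

```bash
python3 - <<'E'
from h import *
c=env.camera("wrist")
for p in ((400,244),(400,335),(400,426)): print(pix2w(c,p,.132+.008).round(4))
E
python3 nudge.py '.5 -.001 0 .03 0;.5 -.001 0 .06 0;.5 -.001 0 .09 0;.5 -.001 0 .1 0;.5 -.001 0 .1 0;.5 -.001 0 .1 0'
```

```text
[0.5061 0.373  0.14  ]
[0.5779 0.3796 0.14  ]
[0.6604 0.3874 0.14  ]
clock: 40.75
ee_pos: [0.498, 0.3136, 0.1852]
tool_rot: [-0.06, 3.139, 0.002]
force: [-0.1, -0.7, 0.3]
gripper_width: 0.5
gripper_force: 0.0
```

Run:
```python
from h import *
c=env.camera("wrist"); d=np.array([.495,.3128,.2829])-env.observe()["ee_pos"]
for p in ((320,195),(320,268),(320,341)): print((pix2w(c,p,.14-d[2])+d).round(4))
plan(1.609,(.4955,.3135,.113))
```

```text
[0.4723 0.3141 0.14  ]
[0.5253 0.3161 0.14  ]
[0.5839 0.3184 0.14  ]
clock 40.8 ee [0.4984 0.3138 0.1857] q6 0.52 turn 0.0 tilt [0.0026 0.0016]
(0.4955, 0.3135, 0.113) -> [ 0.0031 -0.0003  0.0726]
```

```bash
python3 nudge.py '.5 .003 0 .03 0;.5 .003 0 .06 0;.5 .003 0 .072 0;.5 .003 0 .072 0;.5 .003 0 .072 0;0 .003 0 .072 0;0 .003 0 .072 0;0 .003 0 .072 0;0 .003 0 .072 0;0 .003 0 .072 0;0 .003 0 .072 0'
python3 - <<'E'
from h import *
o=env.observe(); print(o["tau"].round(1)); plan(1.609)
E
```

```text
clock: 41.9
ee_pos: [0.4957, 0.3129, 0.1134]
tool_rot: [-0.06, 3.138, 0.0]
force: [0.5, -1.4, 5.4]
gripper_width: 0.179
gripper_force: 58.5
[  1.3 -44.5  21.8  -0.5   0.8   0.1]
clock 41.9 ee [0.4957 0.3129 0.1134] q6 0.53 turn -0.0 tilt [0.003  0.0003]
```

```bash
python3 nudge.py '0 0 .002 -.010 0;0 0 .0035 -.020 0;0 0 .005 -.031 0;0 0 .005 -.041 0;0 0 .004 -.052 0;0 0 .003 -.062 0;0 0 .003 -.062 0'; python3 nudge.py '0 0 -.003 -.01 0;0 0 -.006 -.019 0;0 0 -.01 -.029 0;0 0 -.015 -.038 0;0 0 -.021 -.047 0;0 0 -.027 -.055 0;0 0 -.027 -.055 0'
```

```text
clock: 42.6
ee_pos: [0.4955, 0.3167, 0.1756]
tool_rot: [-0.06, 3.138, 0.003]
force: [4.4, 1.2, -3.7]
gripper_width: 0.168
gripper_force: 58.8
clock: 43.3
ee_pos: [0.4966, 0.2931, 0.2328]
tool_rot: [-0.062, 3.136, 0.016]
force: [0.5, 8.0, 7.7]
gripper_width: 0.17
gripper_force: 58.8
```

```bash
python3 nudge.py '0 0 -.008 -.007 0;0 0 -.016 -.014 0;0 0 -.024 -.020 0;0 0 -.034 -.027 0;0 0 -.044 -.033 0;0 0 -.054 -.038 0;0 0 -.054 -.038 0'; python3 -c "
from h import *
plan(1.609)"
```

```text
clock: 44.0
ee_pos: [0.4991, 0.2452, 0.2758]
tool_rot: [-0.066, 3.13, 0.041]
force: [-6.9, 21.2, 28.7]
gripper_width: 0.171
gripper_force: 61.3
clock 44.0 ee [0.4991 0.2452 0.2758] q6 0.4 turn 0.004 tilt [0.0097 0.0264]
```

```bash
python3 nudge.py '0 0 -.008 -.004 0;0 0 -.016 -.008 0;0 0 -.024 -.011 0;0 0 -.031 -.014 0;0 0 -.038 -.016 0;0 0 -.041 -.0165 0;0 0 -.041 -.0165 0;0 0 -.041 -.0165 0'; python3 -c "
from h import *
plan(1.609)"
```

```text
clock: 44.8
ee_pos: [0.5004, 0.2006, 0.2927]
tool_rot: [-0.067, 3.129, 0.027]
force: [-7.5, 10.2, 35.6]
gripper_width: 0.172
gripper_force: 66.1
clock 44.8 ee [0.5004 0.2006 0.2927] q6 0.33 turn 0.005 tilt [0.0115 0.0174]
```

```bash
python3 nudge.py '.3 0 0 0 0;.3 0 0 0 0;.3 0 0 0 0'
python3 - <<'E'
from h import *
plan(1.609); combo("c2"); print(env.observe()["wrist_torque"])
E
```

```text
clock: 45.1
ee_pos: [0.4985, 0.1962, 0.2841]
tool_rot: [0.062, -3.141, -0.008]
force: [-0.3, 6.9, 4.1]
gripper_width: 0.302
gripper_force: 3.3
clock 45.1 ee [0.4985 0.1962 0.2841] q6 0.33 turn 0.001 tilt [-0.0002  0.005 ]
[ 1.36877164 -0.00464179  0.0123109 ]
```

View pics/c2.png

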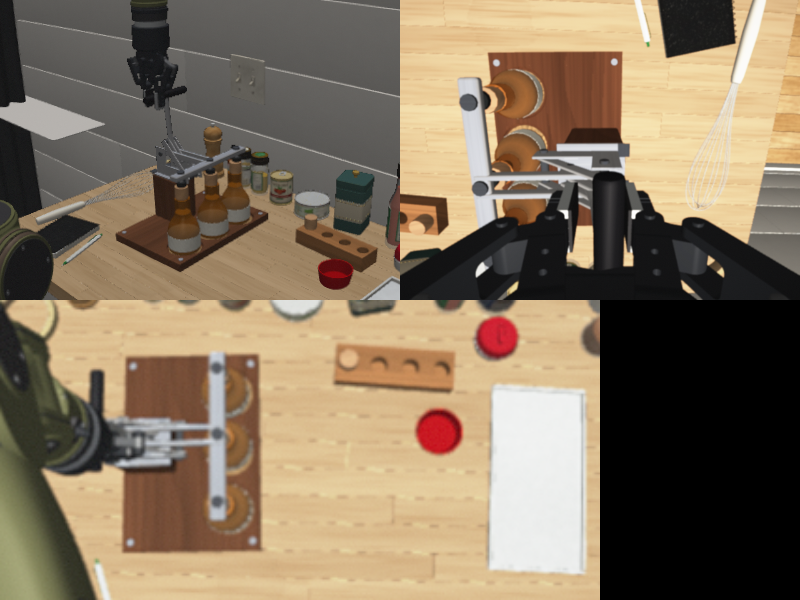

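```bash
python3 nudge.py '.3 0 -.004 0 0;.3 0 -.004 0 0;.3 0 -.004 0 0'; python3 nudge.py '.3 0 .004 0 0;.5 0 .008 0 0;.5 0 .008 0 0;.5 0 .008 0 0'; python3 nudge.py '.5 0 0 -.03 0;.5 0 0 -.06 0;.5 0 0 -.06 0;.5 0 0 -.06 0'
python3 - <<'E'
from h import *
plan(1.609); c=env.camera("wrist"); print("grip pred",w2pix(c,(.535,.202,.303)), w2pix(c,(.535,.222,.30)),w2pix(c,(.48,.20,.303)))
cv2.imwrite("pics/w7.png",c["pixels"][:,:,::-1])
E
```

```text
clock: 45.55
ee_pos: [0.4985, 0.1952, 0.2838]
tool_rot: [0.064, -3.14, -0.018]
force: [-1.0, 15.8, 4.3]
gripper_width: 0.301
gripper_force: 7.4
clock: 45.95
ee_pos: [0.4981, 0.1974, 0.2825]
tool_rot: [0.06, -3.139, 0.002]
force: [0.1, -0.3, -0.1]
gripper_width: 0.496
gripper_force: 0.0
clock: 46.35
ee_pos: [0.4991, 0.1977, 0.3435]
tool_rot: [-0.059, 3.14, -0.0]
force: [-0.3, -0.2, 0.8]
gripper_width: 0.498
gripper_force: 0.0
clock 46.4 ee [0.4991 0.1977 0.3435] q6 0.34 turn -0.001 tilt [ 0.0006 -0.0001]
grip pred [321.9536453  346.00660069] [362.07269172 344.25755083] [322.25249459 237.39580625]
```

View pics/w7.png

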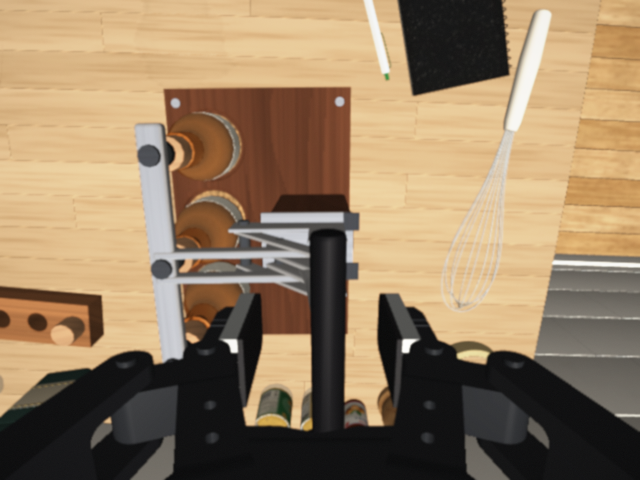

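The grip is at column 327, as expected for locked. The bar rests on the corks, and the handle stays put after release. Now to open it.

```bash
python3 nudge.py '.4 0 .003 .03 0;.35 0 .003 .058 0;.3 0 .003 .0595 0;.3 0 .003 .0595 0;.3 0 .003 .0595 0'; python3 nudge.py '.3 0 .009 .003 0;.3 0 .019 .008 0;.3 0 .029 .012 0;.3 0 .038 .016 0;.3 0 .038 .016 0'; python3 nudge.py '.3 0 .01 .005 0;.3 0 .02 .011 0;.3 0 .03 .018 0;.3 0 .03 .018 0;.3 0 .03 .018 0'
```

```text
clock: 46.9
ee_pos: [0.4992, 0.2011, 0.2847]
tool_rot: [-0.06, 3.14, 0.0]
force: [0.4, 0.0, -0.6]
gripper_width: 0.301
gripper_force: 0.0
clock: 47.4
ee_pos: [0.4972, 0.242, 0.267]
tool_rot: [0.064, -3.14, -0.005]
force: [-0.1, 4.1, 0.4]
gripper_width: 0.299
gripper_force: 2.1
clock: 47.9
ee_pos: [0.4957, 0.2684, 0.2491]
tool_rot: [0.06, -3.14, 0.003]
force: [-0.3, -2.0, -1.3]
gripper_width: 0.302
gripper_force: 1.1
```

```bash
python3 nudge.py '.1 0 -.003 0 0;0 0 -.003 0 0;0 0 -.003 0 0;0 0 -.003 0 0'; python3 nudge.py '0 0 .008 .006 0;0 0 .016 .013 0;0 0 .024 .02 0;0 0 .031 .029 0;0 0 .037 .038 0;0 0 .041 .046 0;0 0 .041 .046 0'; python3 -c "
from h import *
plan(1.609)"
```

```text
clock: 48.3
ee_pos: [0.4958, 0.2651, 0.2496]
tool_rot: [0.059, -3.14, 0.002]
force: [-1.2, -5.2, -1.4]
gripper_width: 0.18
gripper_force: 58.6
clock: 49.0
ee_pos: [0.4944, 0.3064, 0.2034]
tool_rot: [0.06, -3.141, 0.003]
force: [-2.2, -4.5, 2.2]
gripper_width: 0.178
gripper_force: 59.1
clock 49.0 ee [0.4944 0.3064 0.2034] q6 0.52 turn 0.0 tilt [-0.0004 -0.0021]
```

```bash
python3 nudge.py '0 0 .004 .01 0;0 0 .007 .02 0;0 0 .01 .029 0;0 0 .011 .039 0;0 0 .012 .05 0;0 0 .012 .06 0;0 0 .011 .07 0;0 0 .009 .081 0;0 0 .007 .091 0;0 0 .006 .095 0;0 0 .006 .095 0'; python3 -c "
from h import *
plan(1.609)"
```

```text
clock: 50.1
ee_pos: [0.4941, 0.3131, 0.1076]
tool_rot: [0.06, -3.139, -0.001]
force: [-1.8, 0.2, -3.4]
gripper_width: 0.177
gripper_force: 69.3
clock 50.1 ee [0.4941 0.3131 0.1076] q6 0.53 turn 0.0 tilt [-0.0015  0.0004]
```

```bash
python3 nudge.py '0 0 0 .004 0;0 0 0 .004 0;0 0 0 .004 0'; python3 -c "
from h import *
print(env.observe()['force']);c=env.camera('top')
for p in ((205,195),(203.3,295)): pass
crop(c,'t9',170,185,130,120,4)
print(np.abs(c['pixels'][185:320,180:262].astype(int)-cv2.imread('pics/top0.png')[185:320,180:262,::-1]).mean())"
```

```text
clock: 50.4
ee_pos: [0.4942, 0.3128, 0.1065]
tool_rot: [-0.06, 3.141, 0.0]
force: [-6.5, -3.6, 10.7]
gripper_width: 0.175
gripper_force: 70.7
[-6.54551112 -3.59976236 10.68796482]
9.056187895212286
```

```bash
python3 nudge.py '.5 0 0 -.004 0;.5 0 0 -.004 0;.5 0 0 -.004 0;.5 0 0 -.05 0;.5 0 0 -.1 0;.5 0 0 -.15 0;.5 0 0 -.18 0;.5 .04 0 -.18 0;.7 .09 0 -.18 0;.7 .14 -.03 -.18 0;.7 .14 -.07 -.18 0;.7 .14 -.12 -.18 0;.7 .14 -.16 -.18 0;.7 .14 -.16 -.18 0;.7 .14 -.16 -.18 0'
python3 - <<'E'
from h import *
c=env.camera("top"); a=cv2.imread("pics/top0.png")[:,:,::-1]
b=c["pixels"]
ga,gb=[cv2.cvtColor(np.ascontiguousarray(x),cv2.COLOR_RGB2GRAY)[185:320,176:262].astype(np.float32) for x in (a,b)]
print(np.abs(ga-gb).mean(), cv2.phaseCorrelate(ga[:,:45],gb[:,:45]),cv2.phaseCorrelate(ga,gb))
rims(); plan(1.609,(.456,.076,.23),(.456,.076,.1005))
v=np.hstack([cv2.resize(np.ascontiguousarray(x[185:320,170:310]),(400,386)) for x in (a,b)]); cv2.imwrite("pics/cmp.png",v[:,:,::-1])
E
```

```text
clock: 51.95
ee_pos: [0.3613, 0.1474, 0.2851]
tool_rot: [-0.056, 3.14, 0.002]
force: [-1.0, 0.7, 0.5]
gripper_width: 0.697
gripper_force: 0.0
15.451162 ((0.3917949039444082, 0.3943265399765181), 0.7268881533273454) ((-0.12475024810845525, 0.4626630921236199), 0.7358382106514134)
rim [358.5 207.3] 31 [ 0.6671 -0.1224]
rim [393.4 217.4] 129 [ 0.6426 -0.2114]
rim [355.8 218.9] 125 [ 0.6367 -0.1159]
rim [377.7 219.9] 99 [ 0.6352 -0.1714]
rim [274.9 226. ] 28 [0.6141 0.0891]
rim [281.2 291.1] 28 [0.4504 0.0669]
clock 52.0 ee [0.3613 0.1485 0.2849] q6 0.35 turn 0.0 tilt [0.0007 0.0007]
(0.456, 0.076, 0.23) -> [-0.0918 -0.0761  0.0549]
(0.456, 0.076, 0.1005) -> [-0.0917 -0.0762  0.1844]
```

View pics/cmp.png

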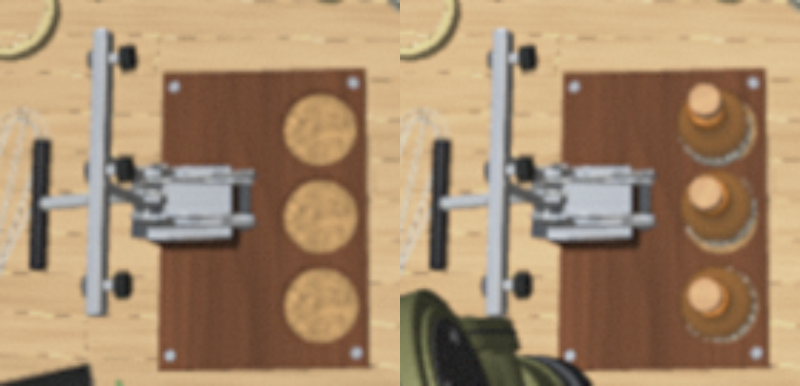

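The clamp looks identical to its starting open pose, with the bar and grip at the same pixels, and all three bottles are corked. Next is moving them to the tray.

```bash
python3 nudge.py '.8 0 -.05 0 0;.8 0 -.076 0 0;.8 -.05 -.076 .02 0;.8 -.0918 -.076 .05 0;.8 -.0918 -.076 .08 0;.8 -.0918 -.076 .08 0;.8 -.0918 -.076 .08 0'
python3 - <<'E'
from h import *
c=env.camera("top")
for x,y in ((305,98),(308,195),(307,296)): print(pix2w(c,(170+(x+.5)/2.857-.5,185+(y+.5)/2.857-.5),.156).round(4))
plan(1.609,(.456,.0765,.1))
w=env.camera("wrist"); h=cv2.cvtColor(w["pixels"],cv2.COLOR_RGB2HSV)
print("pred head",w2pix(w,(.456,.0765,.156)), "px", h[int(w2pix(w,(.456,.0765,.156))[1]),int(w2pix(w,(.456,.0765,.156))[0])])
m=((h[...,0]>5)&(h[...,0]<20)&(h[...,1]>60)&(h[...,1]<150)&(h[...,2]>150)).astype(np.uint8); m[:180]=0;m[330:]=0;m[:,:200]=0;m[:,440:]=0
n,l,s,ce=cv2.connectedComponentsWithStats(m)
for i in range(1,n):
    if s[i,4]>400: print(s[i],ce[i],pix2w(w,ce[i],.156).round(4))
E
```

```text
clock: 52.75
ee_pos: [0.4547, 0.0762, 0.2044]
tool_rot: [0.063, -3.138, 0.0]
force: [-0.7, 0.4, 0.6]
gripper_width: 0.799
gripper_force: 0.0
[0.624  0.0817 0.156 ]
[0.5399 0.0759 0.156 ]
[0.4547 0.0735 0.156 ]
clock 52.8 ee [0.4553 0.0762 0.2056] q6 0.13 turn 0.002 tilt [-0.0001  0.0001]
(0.456, 0.0765, 0.1) -> [-0.0007  0.0002  0.1056]
pred head [316.36179742 271.81778059] px [ 17  97 241]
[ 200  180   68  150 6974] [233.36377975 248.73802696] [0.4459 0.0362 0.156 ]
[ 279  245   79   64 2529] [318.67457493 272.89956505] [0.4565 0.0776 0.156 ]
```

```bash
python3 nudge.py '.8 -.0005 0 .04 0;.8 -.0005 0 .08 0;.8 -.0005 0 .1 0;.8 -.0005 0 .1055 0;.8 -.0005 0 .1055 0;0 -.0005 0 .1055 0;0 -.0005 0 .1055 0;0 -.0005 0 .1055 0;0 -.0005 0 .1055 0;0 -.0005 0 .1055 0;0 -.0005 0 .1055 0;0 -.0005 0 .1055 0;0 -.0005 0 .1055 0;0 -.0005 0 .09 0;0 -.0005 0 .06 0;0 -.0005 0 .03 0;0 -.0005 0 0 0;0 -.0005 0 0 0;0 -.0005 0 0 0'
python3 - <<'E'
from h import *
plan(1.609,(.424,-.3695,.2),(.424,-.3695,.103))
c=env.camera("top");
E
```

```text
clock: 54.75
ee_pos: [0.4562, 0.0754, 0.2052]
tool_rot: [-0.06, 3.139, 0.0]
force: [-0.2, 0.5, -2.7]
gripper_width: 0.365
gripper_force: 59.8
clock 54.8 ee [0.4562 0.0754 0.2052] q6 0.13 turn -0.0 tilt [0.0015 0.0003]
(0.424, -0.3695, 0.2) -> [ 0.0492 -0.4433  0.0051]
(0.424, -0.3695, 0.103) -> [ 0.0493 -0.4434  0.1021]
```

```bash
python3 nudge.py '0 .004 -.03 0 0;0 .008 -.07 0 0;0 .012 -.11 0 0;0 .017 -.15 0 0;0 .021 -.19 0 0;0 .026 -.23 0 0;0 .03 -.27 0 0;0 .035 -.31 0 0;0 .039 -.35 0 0;0 .043 -.39 0 0;0 .047 -.425 0 0;0 .049 -.443 0 0;0 .049 -.443 .03 0;0 .049 -.443 .06 0;0 .049 -.443 .085 0;0 .049 -.443 .1 0;0 .049 -.443 .1 0;0 .049 -.443 .1 0;0 .049 -.443 .1 0'
python3 - <<'E'
from h import *
plan(1.609,(.424,-.3695,.0925))
c=env.camera("wrist")
def tpx(dx,dy,z):
    u=np.array([.9989,-.047]);v=np.array([.047,.9989]);p=np.array([.509,-.3735])+dx*u+dy*v; return w2pix(c,(*p,z)).round(0)
print([tpx(-.135,s*.07,.014) for s in (-1,1)])
g=cv2.cvtColor(c["pixels"],cv2.COLOR_RGB2HSV)
for col in (200,240,400,440): 
    r=g[:,col]; print(col,[int(i) for i in np.where(np.diff(((r[:,1]<40)&(r[:,2]>120)).astype(int))!=0)[0]])
for row in (200,240): 
    r=g[row]; print(row,[int(i) for i in np.where(np.diff(((r[:,1]<40)&(r[:,2]>120)).astype(int))!=0)[0]])
E
```

```text
clock: 56.7
ee_pos: [0.4244, -0.3694, 0.1056]
tool_rot: [-0.061, 3.14, -0.001]
force: [-1.0, -0.1, -1.6]
gripper_width: 0.355
gripper_force: 60.3
clock 56.7 ee [ 0.4244 -0.3694  0.1056] q6 -0.75 turn 0.0 tilt [ 0.001  -0.0008]
(0.424, -0.3695, 0.0925) -> [ 0.0005 -0.      0.0131]
[array([197., 149.]), array([449., 170.])]
200 [154, 161, 163, 357]
240 [155, 306]
400 [168, 307]
440 [171, 217]
200 [198, 206, 208, 282, 295, 302, 333, 342, 353, 432, 434, 442]
240 [198, 206, 208, 253, 382, 426, 428, 436]
```

```bash
python3 nudge.py '0 0 0 .005 0;0 0 0 .009 0;0 0 0 .0125 0;0 0 0 .0135 0;0 0 0 .0135 0'
```

```text
clock: 57.25
ee_pos: [0.4241, -0.3698, 0.0941]
tool_rot: [-0.06, 3.139, -0.003]
force: [-4.0, 2.1, 13.8]
gripper_width: 0.365
gripper_force: 61.9
```

```bash
python3 nudge.py '.6 0 0 -.001 0;.8 0 0 -.001 0;.8 0 0 -.001 0;.8 0 0 -.04 0;.8 0 0 -.08 0;.8 0 0 -.11 0;.8 -.013 .044 -.11 0;.8 -.026 .088 -.11 0;.8 -.04 .132 -.11 0;.8 -.053 .176 -.11 0;.8 -.066 .22 -.11 0;.8 -.08 .264 -.11 0;.8 -.094 .308 -.11 0;.8 -.107 .352 -.11 0;.8 -.12 .396 -.11 0;.8 -.134 .4427 -.11 0;.8 -.134 .4427 -.11 0;.8 -.134 .4427 -.11 0;.8 -.134 .4427 -.11 0'
cat > hd.py <<'E'
from h import *
def head(x,y,tz,z=.156):
    plan(1.609,(x,y,tz))
    w=env.camera("wrist"); h=cv2.cvtColor(w["pixels"],cv2.COLOR_RGB2HSV)
    p=w2pix(w,(x,y,z)); print("pred head",p.round(1))
    m=((h[...,0]>5)&(h[...,0]<20)&(h[...,1]>60)&(h[...,1]<150)&(h[...,2]>150)).astype(np.uint8); m[:180]=0;m[330:]=0;m[:,:220]=0;m[:,420:]=0
    n,l,s,ce=cv2.connectedComponentsWithStats(m)
    for i in range(1,n):
        if s[i,4]>400: print(s[i],ce[i].round(1),pix2w(w,ce[i],z).round(4))
E
python3 - <<'E'
from hd import *
head(.541,.078,.1); rims()
E
```

```text
clock: 59.15
ee_pos: [0.5403, 0.0774, 0.2009]
tool_rot: [0.059, -3.14, 0.001]
force: [0.1, -0.4, -0.3]
gripper_width: 0.802
gripper_force: 0.0
clock 59.1 ee [0.5403 0.0774 0.2009] q6 0.11 turn -0.001 tilt [-0.0011 -0.0007]
(0.541, 0.078, 0.1) -> [-0.0008  0.0006  0.1009]
pred head [316.9 275.2]
[ 220  180   50  150 4899] [243.7 266.1] [0.5377 0.0431 0.156 ]
[ 281  251   70   69 2506] [320.2 279. ] [0.5428 0.0797 0.156 ]
rim [373.7 209.7] 29 [ 0.6615 -0.1612]
rim [390.3 210.3] 30 [ 0.6608 -0.2037]
rim [395.  220.1] 87 [ 0.6356 -0.2154]
rim [370.2 219.4] 186 [ 0.636  -0.1523]
rim [345.6 219.6] 41 [ 0.6344 -0.09  ]
```

```bash
python3 nudge.py '.8 -.0015 .0005 .04 0;.8 -.0015 .0005 .08 0;.8 -.0015 .0005 .095 0;.8 -.0015 .0005 .1005 0;.8 -.0015 .0005 .1005 0;0 -.0015 .0005 .1005 0;0 -.0015 .0005 .1005 0;0 -.0015 .0005 .1005 0;0 -.0015 .0005 .1005 0;0 -.0015 .0005 .1005 0;0 -.0015 .0005 .1005 0;0 -.0015 .0005 .1005 0;0 -.0015 .0005 .1005 0;0 -.0015 .0005 .08 0;0 -.0015 .0005 .05 0;0 -.0015 .0005 .02 0;0 -.0015 .0005 0 0;0 -.0015 .0005 0 0;0 -.0015 .0005 0 0'
python3 - <<'E'
from h import *
plan(1.609,(.509,-.3735,.2),(.509,-.3735,.103))
E
```

```text
clock: 61.15
ee_pos: [0.5421, 0.079, 0.2008]
tool_rot: [0.06, -3.141, -0.0]
force: [-0.2, 0.5, -2.3]
gripper_width: 0.359
gripper_force: 59.8
clock 61.1 ee [0.5421 0.079  0.2008] q6 0.11 turn 0.0 tilt [-0.0002  0.0001]
(0.509, -0.3735, 0.2) -> [ 0.0504 -0.4509  0.0008]
(0.509, -0.3735, 0.103) -> [ 0.0504 -0.4509  0.0978]
```

```bash
python3 nudge.py '0 .004 -.03 0 0;0 .008 -.07 0 0;0 .012 -.11 0 0;0 .017 -.15 0 0;0 .021 -.19 0 0;0 .026 -.23 0 0;0 .03 -.27 0 0;0 .035 -.31 0 0;0 .039 -.35 0 0;0 .043 -.39 0 0;0 .048 -.43 0 0;0 .0505 -.451 0 0;0 .0505 -.451 .03 0;0 .0505 -.451 .06 0;0 .0505 -.451 .085 0;0 .0505 -.451 .097 0;0 .0505 -.451 .097 0;0 .0505 -.451 .097 0;0 .0505 -.451 .097 0'; python3 nudge.py '0 0 0 .004 0;0 0 0 .007 0;0 0 0 .01 0;0 0 0 .0115 0;0 0 0 .0115 0'
```

```text
clock: 63.05
ee_pos: [0.5101, -0.3744, 0.1057]
tool_rot: [-0.06, 3.139, -0.003]
force: [0.6, 0.6, -2.3]
gripper_width: 0.363
gripper_force: 60.2
clock: 63.55
ee_pos: [0.5095, -0.3743, 0.0955]
tool_rot: [-0.06, 3.139, -0.003]
force: [-3.1, 0.4, 9.5]
gripper_width: 0.362
gripper_force: 61.3
```

```bash
python3 nudge.py '.6 0 0 -.001 0;.8 0 0 -.001 0;.8 0 0 -.001 0;.8 0 0 -.04 0;.8 0 0 -.08 0;.8 0 0 -.11 0;.8 -.013 .044 -.11 0;.8 -.026 .088 -.11 0;.8 -.04 .132 -.11 0;.8 -.053 .176 -.11 0;.8 -.066 .22 -.11 0;.8 -.08 .264 -.11 0;.8 -.094 .308 -.11 0;.8 -.107 .352 -.11 0;.8 -.12 .4 -.11 0;.8 -.132 .4523 -.11 0;.8 -.132 .4523 -.11 0;.8 -.132 .4523 -.11 0;.8 -.132 .4523 -.11 0;.8 -.132 .4523 -.11 0'
python3 - <<'E'
from hd import *
head(.6245,.083,.1)
E
```

```text
clock: 65.55
ee_pos: [0.6234, 0.0817, 0.2027]
tool_rot: [0.057, -3.141, 0.001]
force: [0.4, -0.4, -0.3]
gripper_width: 0.801
gripper_force: 0.0
clock 65.5 ee [0.6234 0.0817 0.2027] q6 0.09 turn -0.002 tilt [-0.0004 -0.0004]
(0.6245, 0.083, 0.1) -> [-0.0012  0.0013  0.1027]
pred head [318.4 274.7]
[  220   180   200   150 15228] [295.5 279.1] [0.6272 0.072  0.156 ]
```

```bash
python3 nudge.py '.8 -.001 .001 .04 0;.8 -.001 .001 .08 0;.8 -.001 .001 .097 0;.8 -.001 .001 .1025 0;.8 -.001 .001 .1025 0;0 -.001 .001 .1025 0;0 -.001 .001 .1025 0;0 -.001 .001 .1025 0;0 -.001 .001 .1025 0;0 -.001 .001 .1025 0;0 -.001 .001 .1025 0;0 -.001 .001 .1025 0;0 -.001 .001 .1025 0;0 -.001 .001 .08 0;0 -.001 .001 .05 0;0 -.001 .001 .02 0;0 -.001 .001 0 0;0 -.001 .001 0 0;0 -.001 .001 0 0'
python3 - <<'E'
from h import *
plan(1.609,(.594,-.3775,.2),(.594,-.3775,.103))
E
```

```text
clock: 67.5
ee_pos: [0.6243, 0.0843, 0.202]
tool_rot: [0.06, -3.14, 0.0]
force: [-0.5, 0.1, -3.8]
gripper_width: 0.352
gripper_force: 60.4
clock 67.5 ee [0.6243 0.0843 0.202 ] q6 0.1 turn 0.0 tilt [-0.0007 -0.0002]
(0.594, -0.3775, 0.2) -> [ 0.048  -0.4603  0.0021]
(0.594, -0.3775, 0.103) -> [ 0.0479 -0.4603  0.0991]
```

```bash
python3 nudge.py '0 .004 -.03 0 0;0 .008 -.07 0 0;0 .012 -.11 0 0;0 .017 -.15 0 0;0 .021 -.19 0 0;0 .026 -.23 0 0;0 .03 -.27 0 0;0 .035 -.31 0 0;0 .039 -.35 0 0;0 .043 -.39 0 0;0 .047 -.43 0 0;0 .048 -.46 0 0;0 .048 -.46 .03 0;0 .048 -.46 .06 0;0 .048 -.46 .085 0;0 .048 -.46 .098 0;0 .048 -.46 .098 0;0 .048 -.46 .098 0;0 .048 -.46 .098 0'; python3 nudge.py '0 0 0 .004 0;0 0 0 .007 0;0 0 0 .01 0;0 0 0 .012 0;0 0 0 .012 0'
```

```text
clock: 69.4
ee_pos: [0.5954, -0.3778, 0.1064]
tool_rot: [-0.06, 3.139, -0.003]
force: [0.8, -0.4, -4.4]
gripper_width: 0.357
gripper_force: 60.8
clock: 69.9
ee_pos: [0.5945, -0.3774, 0.0953]
tool_rot: [-0.06, 3.139, -0.002]
force: [-3.0, 2.0, 6.2]
gripper_width: 0.355
gripper_force: 61.8
```

Release it, retreat, and check the result with numbers from both cameras.

```bash
python3 nudge.py '.6 0 0 -.0005 0;.8 0 0 -.0005 0;.8 0 0 -.0005 0;.8 0 0 -.04 0;.8 0 0 -.08 0;.8 0 0 -.12 0;.8 0 0 -.14 0;.8 .04 .04 -.14 0;.8 .08 .08 -.14 0;.8 .12 .12 -.14 0;.8 .17 .17 -.14 0;.8 .2 .2 -.14 0;.8 .25 .25 -.14 0;.8 .25 .28 -.14 0;.8 .25 .3 -.14 0;.8 .25 .33 -.14 0;.8 .25 .36 -.14 0;.8 .25 .36 -.14 0'
python3 - <<'E'
from h import *
for n,boxes in (("top",(380,520,200,350)),("scene",(330,560,200,430))):
    c=env.camera(n); h=cv2.cvtColor(c["pixels"],cv2.COLOR_RGB2HSV)
    x0,x1,y0,y1=boxes
    wood=((h[...,0]>5)&(h[...,0]<20)&(h[...,1]>60)&(h[...,1]<140)&(h[...,2]>150)).astype(np.uint8)
    amb=((h[...,0]>4)&(h[...,0]<20)&(h[...,1]>150)&(h[...,2]>60)).astype(np.uint8)
    print(n,"pred heads/bodies",[(w2pix(c,(x,y,.149)).round(0).tolist(),w2pix(c,(x,y,.07)).round(0).tolist()) for x,y in ((.424,-.3698),(.5095,-.3743),(.5945,-.3774))])
    for nm,m in (("wood",wood),("amber",amb)):
        k=np.zeros_like(m); k[y0:y1,x0:x1]=m[y0:y1,x0:x1]
        q,l,s,ce=cv2.connectedComponentsWithStats(k)
        for i in range(1,q):
            if 40<s[i,4]<6000: print(nm,s[i].tolist(),ce[i].round(0))
o=env.observe(); print(o["clock"],o["ee_pos"],o["force"])
E
```

```text
clock: 71.7
ee_pos: [0.3302, -0.0246, 0.233]
tool_rot: [-0.068, 3.14, 0.002]
force: [0.2, -1.2, 0.5]
gripper_width: 0.799
gripper_force: 0.0
top pred heads/bodies [([462.0, 305.0], [452.0, 306.0]), ([463.0, 269.0], [453.0, 273.0]), ([463.0, 235.0], [453.0, 241.0])]
wood [448, 232, 20, 11, 93] [461. 237.]
wood [456, 263, 12, 13, 94] [462. 270.]
wood [457, 299, 11, 14, 96] [462. 306.]
amber [506, 200, 14, 33, 148] [510. 218.]
amber [441, 233, 22, 20, 196] [451. 241.]
amber [440, 263, 22, 22, 220] [450. 272.]
amber [440, 296, 20, 23, 244] [449. 305.]
scene pred heads/bodies [([422.0, 316.0], [418.0, 357.0]), ([452.0, 295.0], [447.0, 335.0]), ([478.0, 276.0], [472.0, 314.0])]
wood [378, 247, 16, 23, 150] [388. 259.]
wood [365, 255, 12, 5, 45] [371. 257.]
wood [466, 275, 19, 8, 99] [476. 278.]
amber [398, 287, 90, 93, 2577] [444. 336.]
71.8 [ 0.33087215 -0.02678333  0.23299508] [ 0.23314326 -0.15464829  0.33279806]
```

```bash
python3 -c "
from cell import env
print(env.job_done())"
```

```text
the job is handed in; nothing more can be done
None
```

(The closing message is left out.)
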